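# Pack the tea scoop and close the case with its hook-in lid

### The job

Press the tea scoop fully home into its cutout in the wooden case, cup towards the lip. Then close the case: tilt the lid, hook its tongue under the lip, swing the other end down and press it past the two rollers until it is fully home. Leave everything else on the plank where it is.

Things in the scene. Friction and masses are not known exactly. Their poses are not given: they have to be found in the camera images.
- case: fixed wooden case, 190 (x) x 104 (y) x 48 mm; origin at the centre of its underside, z up. A lip overhangs the +x end; the -x end wall is plain, 40 mm high. Side walls 46 mm high. Ledges 30 mm above the underside carry the lid; its opening is 174 mm long between the end walls (x = -87 to 87 mm) and 87 mm wide. A cork insert inside has a cutout in the scoop's shape
- case_pocket (a point): where the handle's centre is once the scoop is fully home, cup to the lip: (-16.5, 0, 15) mm in the case's frame, same axes. Cutout floor 8 mm, cork top 17 mm above the case's underside, play 2.5 mm all round. Two rubber beads pinch the handle's tail: press it in (about 2 N). From x = -40 to 7 mm the cork is cut away, 76 mm wide, to 4 mm above the underside, for the fingers
- case_rollers (a point): point midway between two spring-loaded steel rollers (18 mm thick), at (-70, 0, 46) mm in the case's frame. They stick out 3.5 mm inward from the side walls, in housings 58 mm high, 28 mm long, reaching out to y = 61 mm. The swung-down lid first rests on the rollers (tilted about 0.13 rad) and must be pressed past them with about 6 N at this end; they then hold it down
- case_lip (a point): middle of the lower inner edge of the case's lip, at (71, 0, 42) mm in the case's frame, axes as the case's. The lip is 6 mm thick and overhangs 16 mm, to the end wall; the slot under it is 12 mm high above the ledge
- lid_fin (a point): the lid: wooden panel 146 x 84 x 10 mm with a tongue at its +x end (22 mm long, 60 wide, 5 thick, level with the underside), 168 mm in all, about 0.16 kg. This point is the centre of the upright grip fin on its top (14 mm thick in x, 50 in y, 22 high), midway along the lid, 21 mm above the underside; x to the tongue, z up out of the lid
- lid_tongue (a point): middle of the tongue's end, half-way up its thickness: (84, 0, 2.5) mm from the centre of the lid's underside, axes as the lid's. With the lid closed it is 32.5 mm above the case's underside, and 10 to 16 mm past the lip's edge
- lid_free (a point): middle of the top edge of the lid's other end: (-84, 0, 10) mm from the centre of the lid's underside. With the lid closed it is 40 mm above the case's underside, level with the end wall
- scoop_mid (a point): the tea scoop, 110 mm long, about 60 g, lying on its flat underside: square wooden handle 14 x 14 x 78 mm, with a round steel cup at its +x end. This point is the centre of the handle, 7 mm above the underside; x along the handle to the cup, z up
- scoop_cup (a point): centre of the scoop's steel cup (34 mm across, 18 mm high), 54.5 mm from the centre of the handle along x, 9 mm above the underside
- bowl: bystander: lower stoneware bowl, 116 mm wide, 70 high; origin at the centre of its underside
- bowl_upper: bystander: the same bowl upside down on it, rim to rim; origin at the centre of the rim
- canister: bystander: aluminium canister with a button on its lid, 72 mm wide, 104 high; origin at the centre of its underside
- sieve: bystander: steel sieve, bowl 100 mm wide, 40 high, its handle reaches 120 mm from the centre along x; origin at the centre of the underside
- whisk_rest: bystander: green ceramic whisk rest, foot 68 mm wide; origin at the centre of its underside; with the whisk 113 mm high
- whisk: bystander: bamboo whisk, head down over the rest, 105 mm high; origin at the centre of its lower rim
- tea_tin: bystander: tea tin 64 mm wide, 75 high; origin at the centre of its underside
- cup: bystander: small white cup, 58 mm wide, 46 high; origin at the centre of its underside
There are look-alikes about, which are no part of the job. What is meant by the part that bears scoop_mid is not green, and is the larger of those in its own colour.

How it is judged:
On the way, in this order (a step that is already met when the one before it is completed fails the run):
1. the scoop is fully home in its cutout, cup towards the lip (x of scoop_mid in the frame of case_pocket between -0.005 and 0.005 m and y of scoop_mid in the frame of case_pocket between -0.005 and 0.005 m and z of scoop_mid in the frame of case_pocket between -0.003 and 0.003 m and angle between the x axis of scoop_mid and the x axis of case, either way round below 0.1 rad and angle between the z axis of scoop_mid and the z axis of case, either way round below 0.1 rad and x of scoop_cup in the frame of case_pocket above 0.04 m), for 0.2 s.
2. the tongue is under the lip while the lid is still tilted, its other end up (all of step 1 and x of lid_tongue in the frame of case_lip above 0.004 m and z of lid_tongue in the frame of case_lip between -0.014 and -0.001 m and y of lid_tongue in the frame of case_lip between -0.02 and 0.02 m and angle between lid_fin's own z axis and vertical above 0.08 rad and z of lid_free in the frame of case above 0.048 m), for 0.1 s.
At the end, for the whole second after the job is handed in: Scoop home in its cutout (within 5 mm level, 3 mm in height, 0.1 rad), cup to the lip; tongue at least 4 mm under the lip; lid pressed past the rollers: free end's top edge 36 to 43.5 mm above the case's underside, level within 0.04 rad; both at rest (all of step 1 and x of lid_tongue in the frame of case_lip above 0.004 m and z of lid_tongue in the frame of case_lip between -0.014 and -0.001 m and y of lid_tongue in the frame of case_lip between -0.02 and 0.02 m and z of lid_free in the frame of case between 0.036 and 0.0435 m and angle between the z axis of lid_fin and the z axis of case, either way round below 0.04 rad and angle between the x axis of lid_fin and the x axis of case, either way round below 0.06 rad and linear speed of each of lid, scoop below 0.02 m/s); the robot touches nothing.
It fails at once if a bystander is knocked or moved more than 30 mm (distance of any of bowl, bowl_upper, canister, sieve, whisk_rest, whisk, tea_tin, cup from where it was at the start of the episode above 0.03 m).
It also fails if it takes over 67 s, if anything falls off the work surface, if the arm or the gripper's body presses on something with over 40 N, if the wrist force passes 120 N, or if a joint passes its speed limit or range.

### The arm

A 6-joint arm with a two-finger parallel gripper is mounted at the origin on the work surface. World frame = base frame: x ahead of the robot, y to its left, z up, the work surface at z = 0. Lengths are in m, angles in rad, forces in N, time in s.
With the tool pointing down it reaches from about 0.375 to 0.975 m from the base axis. Payload 3.8 kg.
Tool frame: the origin (TCP) lies between the finger pads; the fingertips stand 17 mm ahead of it and the grasp point (between the pads) lies 2 mm behind it; x points along the fingers, y is the direction in which the jaws open and shut, and the axes are right-handed (so a half turn about x gives the same grasp; the last joint's range is limited). The gripper opens to 85 mm and grips with 20 to 120 N. Pads are 22 mm wide; open, the fingers measure 114 mm over their backs; the gripper's body (76 mm by 85 mm) begins 54 mm behind the grasp point. The pads swing forward as they close: fully open they stand 13 mm farther back than shut.
Start: joints at [1.309, 0.264, 1.604, -0, 1.274, -0.037], TCP at [0.15, 0.658, 0.248] pointing down, gripper open.
Joint ranges: [-2.63, 2.63], [-0.94, 2.18], [0.31, 2.57], [-1.31, 4.45], [0, 2.66], [-2.55, 2.55]. Speed limits (rad/s): [2.57, 2.57, 3.14, 3.14, 3.14, 3.14].

### API

Orientations are given as a rotation vector (axis times angle).
In Python, from workcell import r, capture gives the robot as it stands.
- The arm moves only by the tool step_arm, never from a script. Its argument "rows" is a list of rows, each an object of numbers: "tx", "ty", "tz": the shift along the tool's x, y, z in m; "rx", "ry", "rz": the turn, a rotation vector about the tool's x, y, z in degrees. A call has 1 to 12 rows; each row shifts and turns the commanded pose from where the row before left it, along the tool's axes as they then stand; what a row does not reach is not made up. A row lasts 1/8 s, in which the tool goes at most 62.5 mm and 10.7 degrees, less where a joint would pass 70% of its speed; a pose out of reach is approached as far as the arm can. A call is refused whole if a number of a shift passes 0.0625 or a number of a turn 10.7, either way. A call with a gripper value outside its range is refused whole. "jaw" is the closure, from -1 (fully open) to 1 (shut), set as the call begins (left out, the last holds). The fingers move at their own pace and stop on an object; "squeeze" is the grip in N (left out, the last holds). Time passes only in rows, so rows that do not move let the fingers close. It gives the time, the measured TCP pose, the force and the opening at its end, in the units of the state.
- r.state(): the state, without advancing time (a new reading comes with each control period).
- capture(name): name is "scene" or "top"; returns a dict with "color" (420x560x3 uint8, red, green, blue), "vertical_fov" (degrees; the focal length in pixels is half the picture's height over the tangent of half this angle, whatever the lens; pixels are square), "cx", "cy" (the principal point, pixels), "k1" (the pictures are not rectified: a ray, as slopes to the right and down, at radius r is drawn at 1 + k1 r^2 times it, then the intrinsics apply), "pose" (4x4, takes a point from camera to world coordinates). Camera axes: x right, y down, z forward; pixel columns grow to the right and rows downward; lengths in m; the calibration is good to about 2 mm. A picture is of the moment at which its call begins. There is no depth.
- r.hand_in(): hands the job in, once; it reports no verdict.
The state is a dict: "t": time; "joint_positions": joint angles; "joint_velocities": joint speeds; "joint_efforts": joint torques, N m; "position": TCP position; "tcp_rot": TCP orientation; "wrist_force": force on the tool from outside, world axes, zero at the start; "torque": the same for the moment, N m; "grip_width": finger opening in m.
Only numpy, scipy, OpenCV 4.12 (cv2) and the standard library are available. Lean on these libraries where they do the work, as an engineer would, in place of code of your own. Each camera call takes 0.05 s, during which the arm holds its last target. There are 200 camera calls.

## Working session

There is one attempt and no reset: what is moved stays moved. The work goes in short steps, Python scripts to look and compute and a tool call to move; the robot and the scene stay as the last step left them, time stands still between calls to the robot, and variables do not carry over. Pictures are saved under pics/ and viewed, about 8 in all and at most 12, crops included, and the job is handed in when it is done.

Besides the shell and the picture viewer there is one more tool, called after "Request:" by a JSON object that holds its "name" and its "arguments", one argument or row to a line. step_arm: Moves the arm, as the interface text tells. Its arguments: {"type":"object","properties":{"rows":{"type":"array"},"jaw":{"type":"number"},"squeeze":{"type":"number"}},"required":["rows"]}

```bash
mkdir -p pics
cat > h.py <<'E'
import numpy as np, cv2
from workcell import r, capture
def K(c):
    h,w=c["color"].shape[:2]; f=h/2/np.tan(np.radians(c["vertical_fov"])/2); return f
def ray(c,u,v):
    f=K(c); d=np.array([(u-c["cx"])/f,(v-c["cy"])/f]); s=d.copy()
    for _ in range(30): s=d/(1+c["k1"]*(s@s))
    P=np.array(c["pose"]); return P[:3,3],P[:3,:3]@np.array([s[0],s[1],1])
def onz(c,u,v,z):
    o,d=ray(c,u,v); return o+d*(z-o[2])/d[2]
def proj(c,p):
    P=np.array(c["pose"]); q=P[:3,:3].T@(np.array(p)-P[:3,3]); s=q[:2]/q[2]; s=s*(1+c["k1"]*(s@s)); return s*K(c)+[c["cx"],c["cy"]]
def tri(c1,p1,c2,p2):
    o1,d1=ray(c1,*p1);o2,d2=ray(c2,*p2)
    A=np.stack([d1,-d2],1); t=np.linalg.lstsq(A,o2-o1,rcond=None)[0]
    a,b=o1+t[0]*d1,o2+t[1]*d2; return (a+b)/2,np.linalg.norm(a-b)
def save(c,n,crop=None,s=1):
    im=c["color"][:,:,::-1]
    if crop: x0,y0,x1,y1=crop; im=im[y0:y1,x0:x1]
    im=cv2.resize(im,None,fx=s,fy=s,interpolation=cv2.INTER_CUBIC); cv2.imwrite("pics/"+n+".png",im)
E
python3 - <<'E'
from h import *
import pickle
for n in("scene","top"):
    c=capture(n); save(c,n,s=1.42); pickle.dump(c,open(n+".pkl","wb"))
    print(n,c["vertical_fov"],c["cx"],c["cy"],c["k1"],np.round(c["pose"],3).tolist())
print(r.state())
E
```

```text
scene 52.15299952679125 279.7369364325569 207.71750172991597 -0.12453978836237763 [[0.783, 0.364, -0.504, 1.013], [0.621, -0.474, 0.624, -0.646], [-0.012, -0.802, -0.597, 0.712], [0.0, 0.0, 0.0, 1.0]]
top 51.378796730997934 275.55737204190996 215.16597219955523 0.010666001356399165 [[-0.025, -0.984, 0.175, 0.306], [-1.0, 0.026, 0.004, -0.001], [-0.009, -0.175, -0.985, 1.162], [0.0, 0.0, 0.0, 1.0]]
{'t': 0.1, 'joint_positions': array([ 1.30909010e+00,  2.64681539e-01,  1.60525652e+00,  6.08969959e-06,
        1.27370496e+00, -3.69135788e-02]), 'joint_velocities': array([ 0.00128186, -0.00143922, -0.00172795, -0.00080993,  0.0034641 ,
       -0.000818  ]), 'joint_efforts': array([-4.80589188e-04, -5.16707253e+01, -3.68588448e+01, -8.07560082e-05,
        6.30637369e-03,  5.41509536e-06]), 'position': array([0.15030466, 0.65740083, 0.24707368]), 'tcp_rot': array([ 0.1748989 ,  1.56389195, -0.17808805]), 'wrist_force': array([ 0.60764344, -0.42439392,  0.29169534]), 'torque': array([ 0.00205935, -0.00226269, -0.05177652]), 'grip_width': 0.08534127008399707}
```

View pics/scene.png

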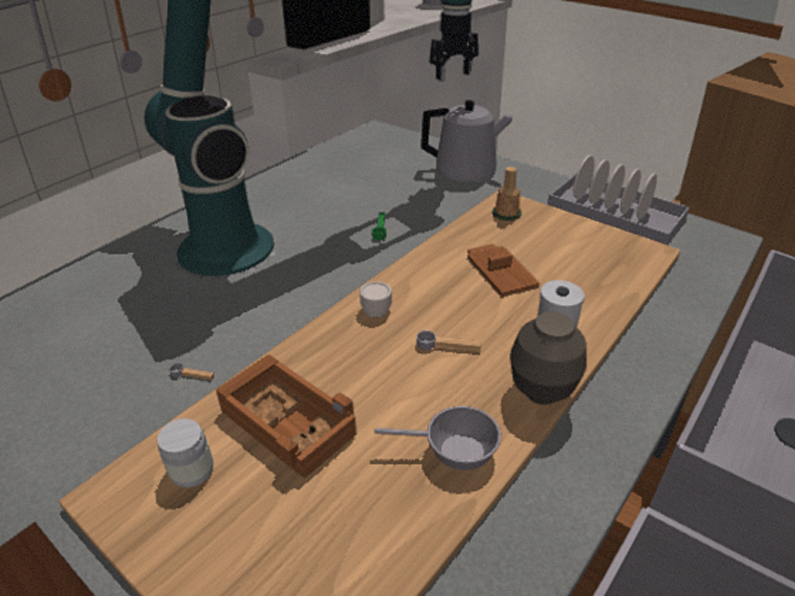

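View pics/top.png

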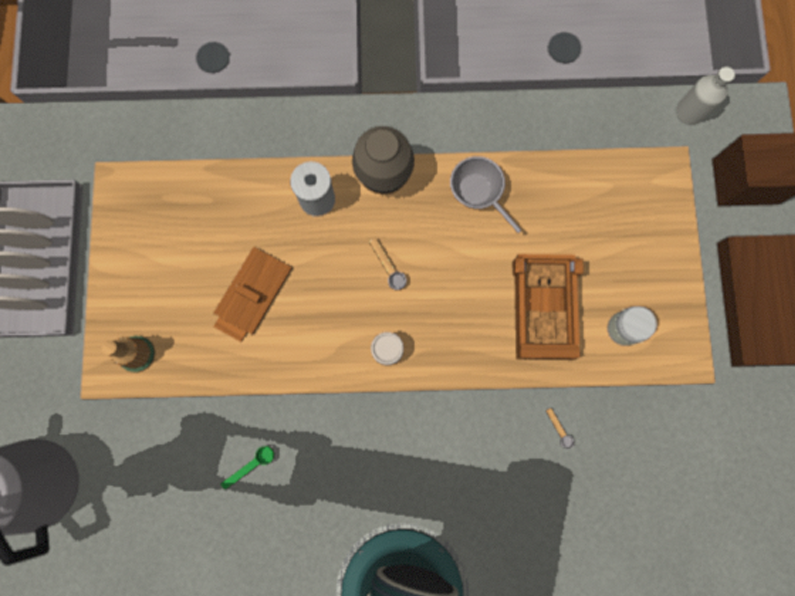

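Two pictures so far. There are three scoop candidates in the top view, in pixels of the enlarged picture:
- (388,264) on the plank: wood handle, steel cup.
- (560,427): the same colours, but visibly smaller.
- (248,466): green.

The first fits, since it is not green and is the larger of the wooden pair. I'll confirm it in an enlarged crop together with the case and lid.

Run:
```python
from h import *
import pickle
T=pickle.load(open("top.pkl","rb"));S=pickle.load(open("scene.pkl","rb"))
def cr(c,x0,y0,w,h,s): 
    im=cv2.resize(c["color"][y0:y0+h,x0:x0+w,::-1],(w*s,h*s),interpolation=cv2.INTER_CUBIC)
    for k in range(0,w,10): cv2.line(im,(k*s,0),(k*s,8 if k%50 else 16),(255,255,0),1)
    for k in range(0,h,10): cv2.line(im,(0,k*s),(8 if k%50 else 16,k*s),(255,255,0),1)
    return im
a=cr(T,350,170,70,90,6) # case top 420x540
b=cr(T,250,160,60,50,6) # scoop 360x300
d=cr(T,145,170,65,75,4)
o=np.zeros((600,800,3),np.uint8); o[:540,:420]=a; o[:300,430:790]=b; o[300:600,430:690]=d
cv2.imwrite("pics/c1.png",o)
a=cr(S,150,245,105,90,4)  #case 420x360
b=cr(S,285,225,60,30,6) # scoop 360x180
d=cr(S,320,165,65,50,5) # lid 325x250
o=np.zeros((600,800,3),np.uint8); o[:360,:420]=a; o[:180,430:790]=b; o[190:440,430:755]=d
cv2.imwrite("pics/c2.png",o)
```

```text
(no output)
```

View pics/c1.png

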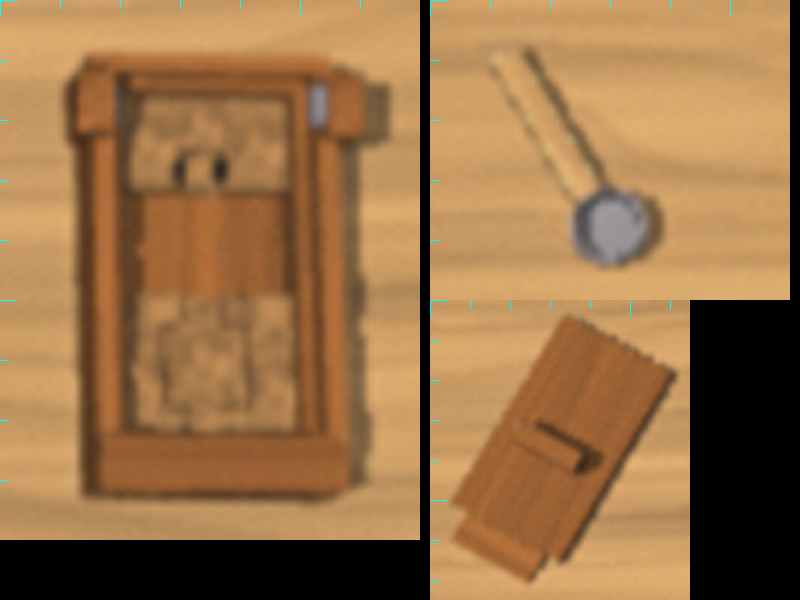

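View pics/c2.png

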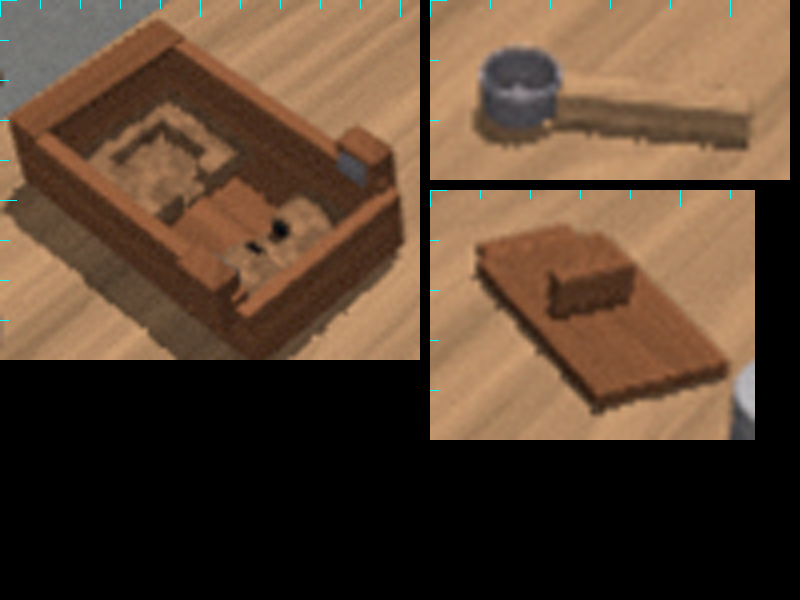

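These crops (pictures 3 and 4) confirm the steel-and-wood scoop lies on the plank with its cup at top pixel ≈(280,197). The case lip is at the bottom (robot side), around (387,247), and the rollers are at the top. The lid's tongue points down-left, around (160,237).

```bash
cat > fit.py <<'E'
from h import *
import pickle
from scipy.optimize import least_squares
T=pickle.load(open("top.pkl","rb"));S=pickle.load(open("scene.pkl","rb"))
t=lambda x0,y0,s,ox=0,oy=0: (lambda u,v:((u-ox+.5)/s+x0-.5,(v-oy+.5)/s+y0-.5))
tc=t(350,170,6); ts=t(250,160,6,430); tl=t(145,170,4,430,300)
sc=t(150,245,4); ss=t(285,225,6,430); sl=t(320,165,5,430,190)
B={"case":[((95,-52,48),T,tc(101,490)),((95,52,48),T,tc(349,486)),((71,-40,48),T,tc(110,435)),((-95,-52,40),T,tc(85,56)),
 ((95,52,48),S,sc(10,118)),((95,-52,48),S,sc(155,17)),((-84,61,58),T,tc(365,74)),((-84,-61,58),T,tc(80,70)),
 ((-56,61,58),T,tc(364,134)),((-56,-61,58),T,tc(80,135)),((71,-52,48),S,sc(186,39)),((-95,-52,40),S,sc(401,190))],
"scoop":[((54.5,0,18),T,ts(612,225)),((-39,0,14),T,ts(509,54)),((54.5,0,18),S,ss(520,71)),((-39,7,14),S,ss(749,112)) ,((-39,-7,14),S,ss(749,92))],
"lid":[((-84,-42,10),T,tl(570,315)),((-84,42,10),T,tl(677,375)),((62,-42,10),T,tl(453,503)),((62,42,10),T,tl(562,562)),
 ((84,-30,5),T,tl(453,540)),((84,30,5),T,tl(533,580)),((-84,-42,10),S,sl(727,362)),((-84,42,10),S,sl(600,397)),((62,42,10),S,sl(478,247))]}
init={"case":(.5,-.2,np.pi),"scoop":(.5,0,3.67),"lid":(.5,.2,2.6)}
def pt(q,p):
    c,s=np.cos(q[2]),np.sin(q[2]); p=np.array(p)/1e3
    return np.array([q[0]+c*p[0]-s*p[1],q[1]+s*p[0]+c*p[1],q[3]+p[2]])
if __name__=="__main__":
  for n,b in B.items():
    f=lambda q:np.concatenate([proj(c,pt(q,p))-np.array(x) for p,c,x in b])
    o=least_squares(f,[*init[n],0.02],loss="soft_l1"); print(n,np.round(o.x,4),np.degrees(o.x[2]).round(2)); print(np.round(f(o.x).reshape(-1,2),1).tolist())
E
python3 fit.py
```

```text
case [ 0.4955 -0.2755  3.0976  0.0193] 177.48
[[-0.7, -0.1], [-0.3, 1.3], [2.4, -0.4], [0.1, -0.5], [-1.5, -0.1], [0.0, 0.2], [-0.7, -0.5], [-1.2, -0.6], [-0.1, 0.3], [-1.0, -0.7], [-0.8, -0.6], [-0.7, 0.9]]
scoop [0.602  0.0188 3.6434 0.0223] 208.75
[[-0.4, -0.4], [-0.9, -1.1], [-1.0, 0.1], [-0.5, 0.4], [-0.2, -0.1]]
lid [0.5353 0.2659 2.6129 0.0226] 149.71
[[-0.6, -0.8], [-0.3, -1.1], [-0.1, -0.7], [0.1, -0.1], [-0.0, -0.2], [-0.5, 0.7], [-0.4, -0.0], [-2.0, -0.2], [-1.9, 2.3]]
```

```bash
cat >> h.py <<'E'
from scipy.spatial.transform import Rotation as Ro
def Rdown(yaw_y,pitch=0):  # tool x down; tool y at yaw_y (deg)
    a=np.radians(yaw_y); x=np.array([0,0,-1.]); y=np.array([np.cos(a),np.sin(a),0]); return np.stack([x,y,np.cross(x,y)],1)
def go(p,R):
    s=r.state(); R0=Ro.from_rotvec(s["tcp_rot"]).as_matrix()
    rv=np.degrees(Ro.from_matrix(R0.T@R).as_rotvec()); d=np.array(p)-s["position"]
    print("turn",rv.round(2),"shift now-axes mm",(R0.T@d*1e3).round(1),"shift target-axes mm",(R.T@d*1e3).round(1),"t",s["t"])
def nearyaw(y):
    R0=Ro.from_rotvec(r.state()["tcp_rot"]).as_matrix(); c=np.degrees(np.arctan2(R0[1,1],R0[0,1])); return c+(y-c+90)%180-90
E
python3 - <<'E'
from h import *
y=nearyaw(208.75+90); print(y); go([.602,.0188,.12],Rdown(y)); go([.602,.0188,.038],Rdown(y))
E
```

```text
118.75
turn [-41.63  -0.05   0.11] shift now-axes mm [ 128.1 -521.6  582.7] shift target-axes mm [ 127.1 -777.1   88.9] t 0.1
turn [-41.63  -0.05   0.11] shift now-axes mm [ 210.1 -521.4  582.7] shift target-axes mm [ 209.1 -777.1   88.9] t 0.1
```

Request:
{"name": "step_arm", "arguments": {
  "rows": [
    {"rx": -10.4},
    {"rx": -10.4},
    {"rx": -10.4},
    {"rx": -10.4},
    {"ty": -0.05},
    {"ty": -0.05},
    {"ty": -0.05},
    {"ty": -0.05},
    {"ty": -0.05},
    {"ty": -0.05},
    {"ty": -0.05},
    {"ty": -0.05}
  ],
  "jaw": 0,
  "squeeze": 40
}}

```text
invalid input at $.rows[0]: expected keys tx, ty, tz, rx, ry, rz
```

Request:
{"name": "step_arm", "arguments": {
  "rows": [
    {"ty": -0.054,"tz": 0.012},
    {"ty": -0.054,"tz": 0.012},
    {"ty": -0.054,"tz": 0.012},
    {"ty": -0.054,"tz": 0.012},
    {"ty": -0.054,"tz": 0.012},
    {"ty": -0.054,"tz": 0.014},
    {"ty": -0.053,"tz": 0.015},
    {"tx": 0.04},
    {"tx": 0.04},
    {"tx": 0.02},
    {}
  ]
}}

```text
invalid input at $.rows[0]: expected keys tx, ty, tz, rx, ry, rz
```

Run:
```python
from h import *
y=nearyaw(208.75+90); go([.602,.0188,.038],Rdown(y)); print(r.state()["grip_width"],r.state()["wrist_force"])
c=capture("top"); a=cv2.resize(c["color"][150:220,240:330,::-1],None,fx=4,fy=4,interpolation=2); c=capture("scene"); b=cv2.resize(c["color"][180:280,270:360,::-1],None,fx=4,fy=4,interpolation=2)
o=np.zeros((400,760,3),np.uint8);o[:280,:360]=a;o[:,400:]=b;cv2.imwrite("pics/g1.png",o)
```

```text
turn [-41.63  -0.05   0.11] shift now-axes mm [ 210.1 -521.4  582.7] shift target-axes mm [ 209.1 -777.1   88.9] t 0.1
0.08534127008399707 [ 0.60764344 -0.42439392  0.29169534]
```

View pics/g1.png

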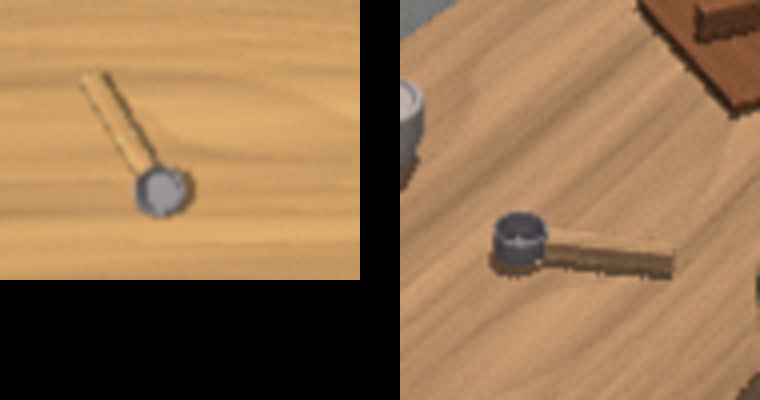

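Picture 5 shows the scoop unmoved. Both calls were refused because every row needs all six keys.

Request:
{"name": "step_arm", "arguments": {
  "rows": [
    {"tx": 0,"ty": 0,"tz": 0,"rx": -10.4,"ry": 0,"rz": 0},
    {"tx": 0,"ty": 0,"tz": 0,"rx": -10.4,"ry": 0,"rz": 0},
    {"tx": 0,"ty": 0,"tz": 0,"rx": -10.4,"ry": 0,"rz": 0},
    {"tx": 0,"ty": 0,"tz": 0,"rx": -10.4,"ry": 0,"rz": 0},
    {"tx": 0,"ty": -0.05,"tz": 0,"rx": 0,"ry": 0,"rz": 0},
    {"tx": 0,"ty": -0.05,"tz": 0,"rx": 0,"ry": 0,"rz": 0},
    {"tx": 0,"ty": -0.05,"tz": 0,"rx": 0,"ry": 0,"rz": 0},
    {"tx": 0,"ty": -0.05,"tz": 0,"rx": 0,"ry": 0,"rz": 0},
    {"tx": 0,"ty": -0.05,"tz": 0,"rx": 0,"ry": 0,"rz": 0},
    {"tx": 0,"ty": -0.05,"tz": 0,"rx": 0,"ry": 0,"rz": 0},
    {"tx": 0,"ty": -0.05,"tz": 0,"rx": 0,"ry": 0,"rz": 0},
    {"tx": 0,"ty": -0.05,"tz": 0,"rx": 0,"ry": 0,"rz": 0}
  ],
  "jaw": 0,
  "squeeze": 40
}}

```text
t: 1.7
position: [0.3431, 0.3057, 0.2483]
tcp_rot: [-0.393, 1.534, 0.393]
wrist_force: [1.9, 0.5, -0.9]
grip_width: 0.043
```

Request:
{"name": "step_arm", "arguments": {
  "rows": [
    {"tx": 0,"ty": -0.05,"tz": 0.012,"rx": 0,"ry": 0,"rz": 0},
    {"tx": 0,"ty": -0.05,"tz": 0.012,"rx": 0,"ry": 0,"rz": 0},
    {"tx": 0,"ty": -0.05,"tz": 0.012,"rx": 0,"ry": 0,"rz": 0},
    {"tx": 0,"ty": -0.05,"tz": 0.012,"rx": 0,"ry": 0,"rz": 0},
    {"tx": 0,"ty": -0.05,"tz": 0.012,"rx": 0,"ry": 0,"rz": 0},
    {"tx": 0,"ty": -0.05,"tz": 0.012,"rx": 0,"ry": 0,"rz": 0},
    {"tx": 0,"ty": -0.05,"tz": 0.012,"rx": 0,"ry": 0,"rz": 0},
    {"tx": 0.04,"ty": -0.027,"tz": 0.005,"rx": 0,"ry": 0,"rz": 0},
    {"tx": 0.04,"ty": 0,"tz": 0,"rx": 0,"ry": 0,"rz": 0},
    {"tx": 0.02,"ty": 0,"tz": 0,"rx": 0,"ry": 0,"rz": 0},
    {"tx": 0,"ty": 0,"tz": 0,"rx": 0,"ry": 0,"rz": 0}
  ]
}}

```text
t: 3.08
position: [0.6003, 0.0196, 0.1464]
tcp_rot: [-0.393, 1.539, 0.394]
wrist_force: [0.9, 0.5, -0.3]
grip_width: 0.0431
```

Run:
```python
from h import *
y=nearyaw(208.75+90); go([.602,.0188,.038],Rdown(y)); print(r.state()["grip_width"],r.state()["wrist_force"])
```

```text
turn [-0.01 -0.21 -0.12] shift now-axes mm [108.4  -1.8   1.5] shift target-axes mm [108.4  -1.6   1.1] t 3.075
0.04305160793209516 [ 0.92202845  0.47024144 -0.27429903]
```

Request:
{"name": "step_arm", "arguments": {
  "rows": [
    {"tx": 0.04,"ty": -0.0015,"tz": 0.001,"rx": 0,"ry": 0,"rz": 0},
    {"tx": 0.04,"ty": 0,"tz": 0,"rx": 0,"ry": 0,"rz": 0},
    {"tx": 0.02,"ty": 0,"tz": 0,"rx": 0,"ry": 0,"rz": 0},
    {"tx": 0.007,"ty": 0,"tz": 0,"rx": 0,"ry": 0,"rz": 0},
    {"tx": 0,"ty": 0,"tz": 0,"rx": 0,"ry": 0,"rz": 0}
  ]
}}

```text
t: 3.7
position: [0.6044, 0.0187, 0.0424]
tcp_rot: [-0.393, 1.533, 0.393]
wrist_force: [-0.1, 0.3, 0.2]
grip_width: 0.0428
```

Request:
{"name": "step_arm", "arguments": {
  "rows": [
    {"tx": 0,"ty": 0,"tz": 0,"rx": 0,"ry": 0,"rz": 0},
    {"tx": 0,"ty": 0,"tz": 0,"rx": 0,"ry": 0,"rz": 0},
    {"tx": 0,"ty": 0,"tz": 0,"rx": 0,"ry": 0,"rz": 0},
    {"tx": 0,"ty": 0,"tz": 0,"rx": 0,"ry": 0,"rz": 0}
  ],
  "jaw": 1,
  "squeeze": 40
}}

```text
t: 4.2
position: [0.605, 0.0186, 0.0431]
tcp_rot: [-0.393, 1.532, 0.392]
wrist_force: [-0.1, 0.6, 6.2]
grip_width: 0.0124
```

Request:
{"name": "step_arm", "arguments": {
  "rows": [
    {"tx": -0.02,"ty": 0,"tz": 0,"rx": 0,"ry": 0,"rz": 0},
    {"tx": -0.04,"ty": 0,"tz": 0,"rx": 0,"ry": 0,"rz": 0},
    {"tx": -0.04,"ty": 0,"tz": 0,"rx": 0,"ry": 0,"rz": 0},
    {"tx": -0.02,"ty": 0,"tz": 0,"rx": 0,"ry": 0,"rz": 0},
    {"tx": 0,"ty": 0,"tz": 0,"rx": 0,"ry": 0,"rz": 0}
  ]
}}

```text
t: 4.82
position: [0.6048, 0.0185, 0.1636]
tcp_rot: [-0.394, 1.531, 0.392]
wrist_force: [0.0, 0.3, -1.0]
grip_width: 0.0127
```

Run:
```python
from h import *
y=nearyaw(177.48+90)
c,s=np.cos(np.radians(177.48)),np.sin(np.radians(177.48))
p=np.array([.4955,-.2755])+[c*-.0165,s*-.0165]; print(p,y); go([*p,.16],Rdown(y)); print(r.state()["grip_width"],r.state()["wrist_force"])
```

```text
[ 0.51198404 -0.27622547] 87.48000000000002
turn [31.24  0.24  0.06] shift now-axes mm [   3.2 -213.9 -223.1] shift target-axes mm [   3.6 -298.5  -79.8] t 4.825
0.012681012539061672 [ 0.02520977  0.34940663 -0.95074849]
```

Request:
{"name": "step_arm", "arguments": {
  "rows": [
    {"tx": 0,"ty": 0,"tz": 0,"rx": 10.4,"ry": 0,"rz": 0},
    {"tx": 0,"ty": 0,"tz": 0,"rx": 10.4,"ry": 0,"rz": 0},
    {"tx": 0,"ty": 0,"tz": 0,"rx": 10.4,"ry": 0,"rz": 0},
    {"tx": 0,"ty": -0.02,"tz": -0.005,"rx": 0,"ry": 0,"rz": 0},
    {"tx": 0,"ty": -0.04,"tz": -0.01,"rx": 0,"ry": 0,"rz": 0},
    {"tx": 0,"ty": -0.05,"tz": -0.014,"rx": 0,"ry": 0,"rz": 0},
    {"tx": 0,"ty": -0.05,"tz": -0.014,"rx": 0,"ry": 0,"rz": 0},
    {"tx": 0,"ty": -0.05,"tz": -0.014,"rx": 0,"ry": 0,"rz": 0},
    {"tx": 0,"ty": -0.05,"tz": -0.014,"rx": 0,"ry": 0,"rz": 0},
    {"tx": 0,"ty": -0.038,"tz": -0.009,"rx": 0,"ry": 0,"rz": 0},
    {"tx": 0,"ty": 0,"tz": 0,"rx": 0,"ry": 0,"rz": 0},
    {"tx": 0,"ty": 0,"tz": 0,"rx": 0,"ry": 0,"rz": 0}
  ]
}}

```text
t: 6.32
position: [0.5095, -0.2757, 0.1602]
tcp_rot: [0.035, 1.572, -0.033]
wrist_force: [-0.4, -0.6, 0.1]
grip_width: 0.0125
```

Run:
```python
from h import *
import pickle
y=nearyaw(177.48+90)
go([.512,-.2762,.16],Rdown(y))
T=capture("top");S=capture("scene");pickle.dump((T,S),open("hold.pkl","wb"))
a=cv2.resize(T["color"][160:260,335:435,::-1],None,fx=4,fy=4,interpolation=2); b=cv2.resize(S["color"][190:340,155:255,::-1],None,fx=4,fy=4,interpolation=2)
o=np.zeros((600,800,3),np.uint8);o[:400,:400]=a;o[:,400:]=b;cv2.imwrite("pics/g2.png",o)
```

```text
turn [ 0.06 -0.1  -0.07] shift now-axes mm [ 0.2 -0.4  2.5] shift target-axes mm [ 0.2 -0.4  2.5] t 6.325
```

View pics/g2.png

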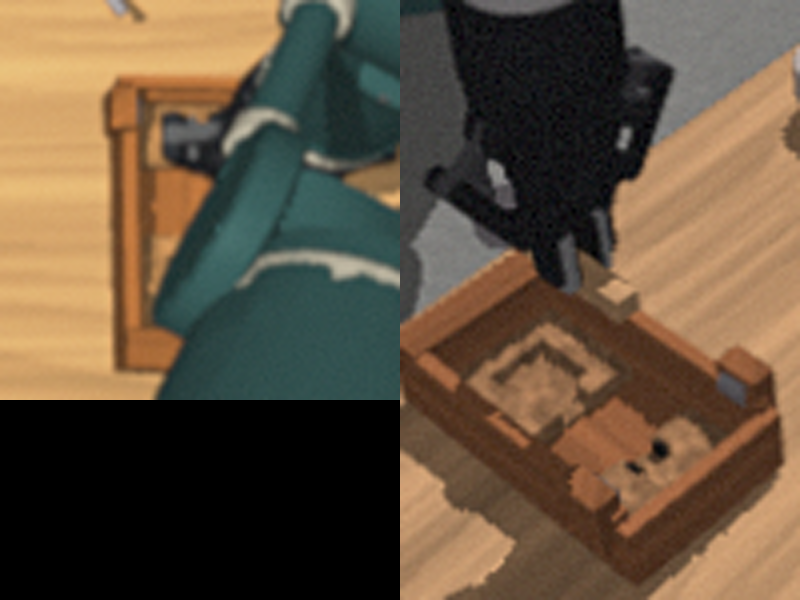

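Run:
```python
from h import *
import pickle
T,S=pickle.load(open("hold.pkl","rb"))
a=np.radians(177.48); ax=np.array([np.cos(a),np.sin(a),0]); n=np.array([-ax[1],ax[0],0]); tcp=np.array([.5095,-.2757,.1602])
# tail end predicted pixels, scoop centre = tcp+2.5mm along ax
for e in(-7,7):
  for z in(-23,-9): print(e,z,(proj(S,tcp+ax*(.0025-.039)+n*e/1e3+[0,0,z/1e3])-[155,190])*4+[402,2])
im=S["color"][248:276,195:222].copy(); cv2.imwrite("pics/g3.png",cv2.resize(im[:,:,::-1],None,fx=20,fy=20,interpolation=cv2.INTER_NEAREST))
```

```text
-7 -23 [637.14198982 310.6944151 ]
-7 -9 [633.95807173 289.39919779]
7 -23 [615.146614   326.55593541]
7 -9 [611.6861506  305.23187382]
```

View pics/g3.png

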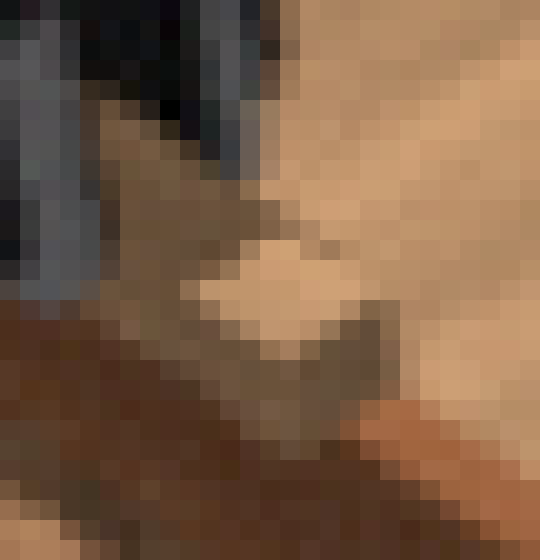

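Run:
```python
from fit import *
for nm in("case","lid","scoop"):
  for lab,cam in(("S",S),("T",T)):
    b=[x for x in B[nm] if x[1] is cam]
    if nm=="case" and lab=="S": b=b+[((-56,61,58),S,(154.5+(577-400)/4,189.6+478/4)),((-84,61,58),S,(154.5+(612-400)/4,189.6+503/4)),((95,52,48),S,(154.5+(0)/4,189.6+342/4)) ][:2]
    f=lambda q:np.concatenate([proj(c,pt([*q,.02],p))-np.array(x) for p,c,x in b])
    o=least_squares(f,init[nm],loss="soft_l1",f_scale=.5); print(nm,lab,np.round(o.x,4),np.degrees(o.x[2]).round(2)); print(np.round(f(o.x).reshape(-1,2),1).tolist())
```

```text
case S [ 0.4982 -0.2708  3.1415] 179.99
[[0.0, 0.6], [0.3, -0.1], [-0.2, -1.1], [2.4, -1.8], [-1.6, 0.0], [-0.1, 1.1]]
case T [ 0.4947 -0.2764  3.0996] 177.59
[[-0.2, 0.2], [0.2, 1.6], [2.9, -0.1], [0.5, -0.3], [-0.3, -0.3], [-0.8, -0.3], [0.3, 0.5], [-0.6, -0.4]]
lid S [0.5367 0.2733 2.5979] 148.85
[[0.9, -0.1], [-0.7, -0.5], [-0.0, 2.0]]
lid T [0.5345 0.2657 2.6045] 149.22
[[-0.1, -0.2], [0.0, -0.3], [0.2, -0.4], [0.1, 0.3], [0.1, 0.0], [-0.5, 1.1]]
scoop S [0.6014 0.0224 3.6417] 208.65
[[-0.4, -0.0], [-0.0, 0.2], [0.4, -0.2]]
scoop T [0.6004 0.0171 3.6402] 208.57
[[0.2, 0.4], [-0.2, -0.4]]
```

Request:
{"name": "step_arm", "arguments": {
  "rows": [
    {"tx": 0.03,"ty": 0.002,"tz": 0.005,"rx": 0,"ry": 0,"rz": 0},
    {"tx": 0.03,"ty": 0,"tz": 0,"rx": 0,"ry": 0,"rz": 0},
    {"tx": 0.023,"ty": 0,"tz": 0,"rx": 0,"ry": 0,"rz": 0},
    {"tx": 0,"ty": -0.009,"tz": 0,"rx": 0,"ry": 0,"rz": 0},
    {"tx": 0,"ty": -0.007,"tz": 0,"rx": 0,"ry": 0,"rz": 0},
    {"tx": 0,"ty": 0,"tz": 0,"rx": 0,"ry": 0,"rz": 0}
  ]
}}

```text
t: 7.18
position: [0.5163, -0.2912, 0.08]
tcp_rot: [0.033, 1.568, -0.036]
wrist_force: [0.4, -0.1, -0.8]
grip_width: 0.0127
```

Request:
{"name": "step_arm", "arguments": {
  "rows": [
    {"tx": 0,"ty": -0.001,"tz": 0,"rx": 0,"ry": 0,"rz": 0},
    {"tx": 0,"ty": -0.001,"tz": 0,"rx": 0,"ry": 0,"rz": 0},
    {"tx": 0,"ty": -0.001,"tz": 0,"rx": 0,"ry": 0,"rz": 0},
    {"tx": 0,"ty": 0,"tz": 0,"rx": 0,"ry": 0,"rz": 0}
  ]
}}

```text
t: 7.68
position: [0.5149, -0.2929, 0.0783]
tcp_rot: [0.034, 1.571, -0.034]
wrist_force: [-0.2, -0.3, -1.9]
grip_width: 0.0126
```

Request:
{"name": "step_arm", "arguments": {
  "rows": [
    {"tx": 0,"ty": -0.001,"tz": 0,"rx": 0,"ry": 0,"rz": 0},
    {"tx": 0,"ty": -0.001,"tz": 0,"rx": 0,"ry": 0,"rz": 0},
    {"tx": 0,"ty": -0.001,"tz": 0,"rx": 0,"ry": 0,"rz": 0},
    {"tx": 0,"ty": 0,"tz": 0,"rx": 0,"ry": 0,"rz": 0}
  ]
}}

```text
t: 8.18
position: [0.5148, -0.296, 0.0782]
tcp_rot: [0.034, 1.571, -0.034]
wrist_force: [0.2, 0.5, -0.3]
grip_width: 0.0127
```

Request:
{"name": "step_arm", "arguments": {
  "rows": [
    {"tx": 0,"ty": -0.001,"tz": 0,"rx": 0,"ry": 0,"rz": 0},
    {"tx": 0,"ty": -0.001,"tz": 0,"rx": 0,"ry": 0,"rz": 0},
    {"tx": 0,"ty": 0,"tz": 0,"rx": 0,"ry": 0,"rz": 0}
  ]
}}

```text
t: 8.55
position: [0.5147, -0.298, 0.0783]
tcp_rot: [0.034, 1.57, -0.034]
wrist_force: [-0.6, -0.6, -0.6]
grip_width: 0.0127
```

Request:
{"name": "step_arm", "arguments": {
  "rows": [
    {"tx": 0,"ty": -0.001,"tz": 0,"rx": 0,"ry": 0,"rz": 0},
    {"tx": 0,"ty": -0.001,"tz": 0,"rx": 0,"ry": 0,"rz": 0},
    {"tx": 0,"ty": 0,"tz": 0,"rx": 0,"ry": 0,"rz": 0}
  ]
}}

```text
t: 8.93
position: [0.5146, -0.3, 0.0783]
tcp_rot: [0.034, 1.57, -0.034]
wrist_force: [0.2, 0.1, -0.6]
grip_width: 0.0125
```

Request:
{"name": "step_arm", "arguments": {
  "rows": [
    {"tx": 0,"ty": -0.001,"tz": 0,"rx": 0,"ry": 0,"rz": 0},
    {"tx": 0,"ty": -0.001,"tz": 0,"rx": 0,"ry": 0,"rz": 0},
    {"tx": 0,"ty": 0,"tz": 0,"rx": 0,"ry": 0,"rz": 0}
  ]
}}

```text
t: 9.3
position: [0.5145, -0.302, 0.0783]
tcp_rot: [0.034, 1.571, -0.034]
wrist_force: [0.7, -0.2, -0.0]
grip_width: 0.0124
```

Request:
{"name": "step_arm", "arguments": {
  "rows": [
    {"tx": 0,"ty": -0.001,"tz": 0,"rx": 0,"ry": 0,"rz": 0},
    {"tx": 0,"ty": -0.001,"tz": 0,"rx": 0,"ry": 0,"rz": 0},
    {"tx": 0,"ty": 0,"tz": 0,"rx": 0,"ry": 0,"rz": 0}
  ]
}}

```text
t: 9.68
position: [0.5145, -0.304, 0.0783]
tcp_rot: [0.034, 1.57, -0.034]
wrist_force: [0.3, -0.9, -0.8]
grip_width: 0.0124
```

Request:
{"name": "step_arm", "arguments": {
  "rows": [
    {"tx": 0,"ty": -0.001,"tz": 0,"rx": 0,"ry": 0,"rz": 0},
    {"tx": 0,"ty": -0.001,"tz": 0,"rx": 0,"ry": 0,"rz": 0},
    {"tx": 0,"ty": 0,"tz": 0,"rx": 0,"ry": 0,"rz": 0}
  ]
}}

```text
t: 10.05
position: [0.5144, -0.3055, 0.0782]
tcp_rot: [0.035, 1.571, -0.034]
wrist_force: [0.7, 1.4, 0.1]
grip_width: 0.0124
```

Request:
{"name": "step_arm", "arguments": {
  "rows": [
    {"tx": 0,"ty": -0.001,"tz": 0,"rx": 0,"ry": 0,"rz": 0},
    {"tx": 0,"ty": -0.001,"tz": 0,"rx": 0,"ry": 0,"rz": 0},
    {"tx": 0,"ty": 0,"tz": 0,"rx": 0,"ry": 0,"rz": 0}
  ]
}}

```text
t: 10.42
position: [0.5145, -0.3063, 0.078]
tcp_rot: [0.037, 1.57, -0.033]
wrist_force: [2.2, 7.4, -0.1]
grip_width: 0.0123
```

Request:
{"name": "step_arm", "arguments": {
  "rows": [
    {"tx": 0,"ty": 0.03,"tz": 0,"rx": 0,"ry": 0,"rz": 0},
    {"tx": 0,"ty": 0.02,"tz": 0,"rx": 0,"ry": 0,"rz": 0},
    {"tx": 0,"ty": 0.006,"tz": 0,"rx": 0,"ry": 0,"rz": 0},
    {"tx": 0,"ty": 0.002,"tz": 0,"rx": 0,"ry": 0,"rz": 0},
    {"tx": 0,"ty": 0,"tz": 0,"rx": 0,"ry": 0,"rz": 0}
  ]
}}

```text
t: 11.05
position: [0.517, -0.2505, 0.0785]
tcp_rot: [0.033, 1.57, -0.034]
wrist_force: [0.3, 0.7, -0.3]
grip_width: 0.0129
```

Request:
{"name": "step_arm", "arguments": {
  "rows": [
    {"tx": 0,"ty": 0.001,"tz": 0,"rx": 0,"ry": 0,"rz": 0},
    {"tx": 0,"ty": 0.001,"tz": 0,"rx": 0,"ry": 0,"rz": 0},
    {"tx": 0,"ty": 0,"tz": 0,"rx": 0,"ry": 0,"rz": 0}
  ]
}}

```text
t: 11.42
position: [0.5172, -0.249, 0.0785]
tcp_rot: [0.032, 1.57, -0.035]
wrist_force: [0.8, -4.2, -0.9]
grip_width: 0.013
```

Request:
{"name": "step_arm", "arguments": {
  "rows": [
    {"tx": 0,"ty": 0.001,"tz": 0,"rx": 0,"ry": 0,"rz": 0},
    {"tx": 0,"ty": 0.001,"tz": 0,"rx": 0,"ry": 0,"rz": 0},
    {"tx": 0,"ty": 0,"tz": 0,"rx": 0,"ry": 0,"rz": 0}
  ]
}}

```text
t: 11.8
position: [0.5174, -0.2481, 0.0788]
tcp_rot: [0.029, 1.569, -0.036]
wrist_force: [-0.6, -9.1, -1.4]
grip_width: 0.0126
```

Request:
{"name": "step_arm", "arguments": {
  "rows": [
    {"tx": 0,"ty": -0.018,"tz": 0,"rx": 0,"ry": 0,"rz": 0},
    {"tx": 0,"ty": -0.013,"tz": 0,"rx": 0,"ry": 0,"rz": 0},
    {"tx": 0.01,"ty": 0,"tz": 0,"rx": 0,"ry": 0,"rz": 0},
    {"tx": 0.008,"ty": 0,"tz": 0,"rx": 0,"ry": 0,"rz": 0},
    {"tx": 0,"ty": 0,"tz": 0,"rx": 0,"ry": 0,"rz": 0},
    {"tx": 0,"ty": 0,"tz": 0,"rx": 0,"ry": 0,"rz": 0}
  ]
}}

```text
t: 12.55
position: [0.5154, -0.2764, 0.06]
tcp_rot: [0.034, 1.571, -0.033]
wrist_force: [-0.2, -0.2, -0.4]
grip_width: 0.0126
```

Run:
```python
from h import *
go([.516,-.2775,.0505],Rdown(nearyaw(177.55+90))); print(r.state()["wrist_force"])
```

```text
turn [-0.01 -0.04 -0.03] shift now-axes mm [ 9.5 -1.   0.6] shift target-axes mm [ 9.5 -1.   0.6] t 12.55
[-0.21437322 -0.16878877 -0.363553  ]
```

Request:
{"name": "step_arm", "arguments": {
  "rows": [
    {"tx": 0,"ty": -0.001,"tz": 0.0005,"rx": 0,"ry": 0,"rz": 0},
    {"tx": 0.002,"ty": 0,"tz": 0,"rx": 0,"ry": 0,"rz": 0},
    {"tx": 0.002,"ty": 0,"tz": 0,"rx": 0,"ry": 0,"rz": 0},
    {"tx": 0,"ty": 0,"tz": 0,"rx": 0,"ry": 0,"rz": 0}
  ]
}}

```text
t: 13.05
position: [0.5169, -0.2786, 0.0582]
tcp_rot: [0.033, 1.569, -0.035]
wrist_force: [-2.8, 0.5, 9.1]
grip_width: 0.0124
```

Run:
```python
from h import *
s=r.state(); print(s["position"],s["wrist_force"],s["torque"])
S=capture("scene"); s=r.state(); print(s["position"],s["wrist_force"])
T=capture("top")
a=cv2.resize(S["color"][225:330,150:255,::-1],None,fx=5.7,fy=5.7,interpolation=2);cv2.imwrite("pics/g4.png",a)
```

```text
[ 0.51691221 -0.27864411  0.05823072] [-2.79189507  0.52582647  9.12749576] [0.10983603 0.2518951  0.02999986]
[ 0.51690884 -0.2786367   0.05823882] [-3.91828721  0.95210376  9.45980783]
```

View pics/g4.png

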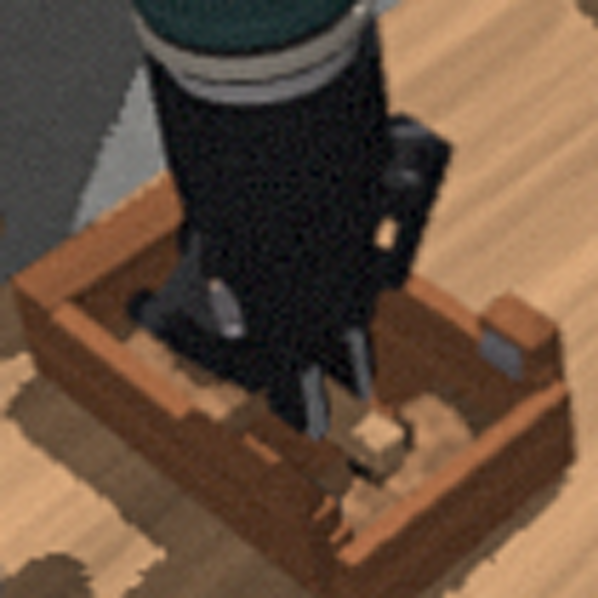

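Request:
{"name": "step_arm", "arguments": {
  "rows": [
    {"tx": -0.003,"ty": 0,"tz": 0,"rx": 0,"ry": 0,"rz": 0},
    {"tx": 0,"ty": 0.0005,"tz": -0.003,"rx": 0,"ry": 0,"rz": 0},
    {"tx": 0,"ty": 0,"tz": 0,"rx": 0,"ry": 0,"rz": 0},
    {"tx": 0.002,"ty": 0,"tz": 0,"rx": 0,"ry": 0,"rz": 0},
    {"tx": 0.001,"ty": 0,"tz": 0,"rx": 0,"ry": 0,"rz": 0},
    {"tx": 0.001,"ty": 0,"tz": 0,"rx": 0,"ry": 0,"rz": 0},
    {"tx": 0,"ty": 0,"tz": 0,"rx": 0,"ry": 0,"rz": 0}
  ]
}}

```text
t: 14.02
position: [0.5131, -0.2772, 0.0551]
tcp_rot: [0.034, 1.571, -0.034]
wrist_force: [0.2, 1.0, -0.3]
grip_width: 0.0125
```

Request:
{"name": "step_arm", "arguments": {
  "rows": [
    {"tx": 0.001,"ty": 0,"tz": 0,"rx": 0,"ry": 0,"rz": 0},
    {"tx": 0.001,"ty": 0,"tz": 0,"rx": 0,"ry": 0,"rz": 0},
    {"tx": 0.001,"ty": 0,"tz": 0,"rx": 0,"ry": 0,"rz": 0},
    {"tx": 0.001,"ty": 0,"tz": 0,"rx": 0,"ry": 0,"rz": 0},
    {"tx": 0,"ty": 0,"tz": 0,"rx": 0,"ry": 0,"rz": 0}
  ]
}}

```text
t: 14.65
position: [0.5132, -0.2774, 0.0513]
tcp_rot: [0.034, 1.57, -0.034]
wrist_force: [1.3, 1.4, 0.5]
grip_width: 0.0124
```

Request:
{"name": "step_arm", "arguments": {
  "rows": [
    {"tx": 0.001,"ty": 0,"tz": 0,"rx": 0,"ry": 0,"rz": 0},
    {"tx": 0.001,"ty": 0,"tz": 0,"rx": 0,"ry": 0,"rz": 0},
    {"tx": 0,"ty": 0,"tz": 0,"rx": 0,"ry": 0,"rz": 0}
  ]
}}

```text
t: 15.02
position: [0.5133, -0.2774, 0.051]
tcp_rot: [0.034, 1.571, -0.034]
wrist_force: [-2.5, 3.0, 11.7]
grip_width: 0.0125
```

Request:
{"name": "step_arm", "arguments": {
  "rows": [
    {"tx": 0,"ty": 0,"tz": 0,"rx": 0,"ry": 0,"rz": 0},
    {"tx": 0,"ty": 0,"tz": 0,"rx": 0,"ry": 0,"rz": 0},
    {"tx": -0.02,"ty": 0,"tz": 0,"rx": 0,"ry": 0,"rz": 0},
    {"tx": -0.04,"ty": 0,"tz": 0,"rx": 0,"ry": 0,"rz": 0},
    {"tx": -0.05,"ty": 0,"tz": 0,"rx": 0,"ry": 0,"rz": 0},
    {"tx": 0,"ty": 0.05,"tz": 0,"rx": 0,"ry": 0,"rz": 0},
    {"tx": 0,"ty": 0.06,"tz": 0,"rx": 0,"ry": 0,"rz": 0},
    {"tx": 0,"ty": 0.06,"tz": 0,"rx": 0,"ry": 0,"rz": 0},
    {"tx": 0,"ty": 0.06,"tz": 0,"rx": 0,"ry": 0,"rz": 0},
    {"tx": 0,"ty": 0.06,"tz": 0,"rx": 0,"ry": 0,"rz": 0},
    {"tx": 0,"ty": 0.03,"tz": 0,"rx": 0,"ry": 0,"rz": 0}
  ],
  "jaw": 0.4
}}

```text
t: 16.4
position: [0.5272, 0.0451, 0.1608]
tcp_rot: [0.033, 1.569, -0.032]
wrist_force: [-0.8, -0.8, 1.3]
grip_width: 0.0255
```

Run:
```python
from h import *
print(r.state()["joint_positions"].round(2))
go([.5345,.2657,.15],Rdown(149.22));go([.5345,.2657,.15],Rdown(-30.78))
T=capture("top");S=capture("scene")
a=cv2.resize(T["color"][175:260,350:420,::-1],None,fx=5,fy=5,interpolation=2); b=cv2.resize(S["color"][235:340,150:255,::-1],None,fx=4,fy=4,interpolation=2)
o=np.zeros((430,790,3),np.uint8);o[:425,:350]=a;o[:420,360:780]=b;cv2.imwrite("pics/g5.png",o)
import pickle;pickle.dump((T,S),open("home.pkl","wb"))
```

```text
[ 0.04  0.06  2.01  0.    1.07 -1.49]
turn [-6.156e+01  1.100e-01  3.000e-02] shift now-axes mm [ 10.9 220.7  -1.7] shift target-axes mm [ 10.8 106.6 193.3] t 16.4
turn [ 1.1844e+02  3.0000e-02 -1.3000e-01] shift now-axes mm [ 10.9 220.7  -1.7] shift target-axes mm [  10.8 -106.6 -193.3] t 16.4
```

View pics/g5.png

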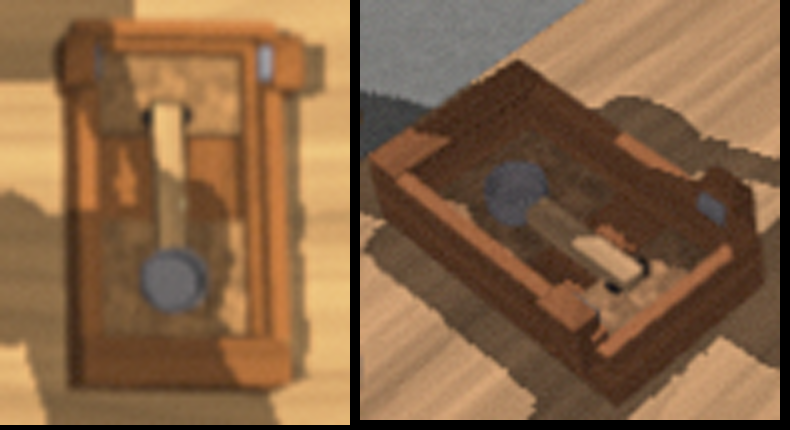

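The scoop looks seated: the tail is past the beads and the cup is towards the lip (top crop ≈(172,280)). Next is the lid, approached with the jaw yaw that stays inside joint 6's range.

Request:
{"name": "step_arm", "arguments": {
  "rows": [
    {"tx": 0,"ty": 0,"tz": 0,"rx": 10.7,"ry": 0,"rz": 0},
    {"tx": 0,"ty": 0,"tz": 0,"rx": 10.7,"ry": 0,"rz": 0},
    {"tx": 0,"ty": 0,"tz": 0,"rx": 10.7,"ry": 0,"rz": 0},
    {"tx": 0,"ty": 0,"tz": 0,"rx": 10.7,"ry": 0,"rz": 0},
    {"tx": 0,"ty": 0,"tz": 0,"rx": 10.7,"ry": 0,"rz": 0},
    {"tx": 0,"ty": 0,"tz": 0,"rx": 10.7,"ry": 0,"rz": 0},
    {"tx": 0,"ty": 0,"tz": 0,"rx": 10.7,"ry": 0,"rz": 0},
    {"tx": 0,"ty": 0,"tz": 0,"rx": 10.7,"ry": 0,"rz": 0},
    {"tx": 0,"ty": 0,"tz": 0,"rx": 10.7,"ry": 0,"rz": 0},
    {"tx": 0,"ty": 0,"tz": 0,"rx": 10.7,"ry": 0,"rz": 0},
    {"tx": 0,"ty": 0,"tz": 0,"rx": 10.7,"ry": 0,"rz": 0},
    {"tx": 0,"ty": -0.02,"tz": -0.04,"rx": 0.7,"ry": 0,"rz": 0}
  ],
  "jaw": 0
}}

```text
t: 18.0
position: [0.5304, 0.0843, 0.1602]
tcp_rot: [1.599, 0.898, -1.598]
wrist_force: [0.6, 0.9, 0.5]
grip_width: 0.0429
```

Request:
{"name": "step_arm", "arguments": {
  "rows": [
    {"tx": 0,"ty": -0.025,"tz": -0.045,"rx": 0,"ry": 0,"rz": 0},
    {"tx": 0,"ty": -0.025,"tz": -0.045,"rx": 0,"ry": 0,"rz": 0},
    {"tx": 0,"ty": -0.025,"tz": -0.045,"rx": 0,"ry": 0,"rz": 0},
    {"tx": 0.03,"ty": -0.01,"tz": -0.018,"rx": 0,"ry": 0,"rz": 0},
    {"tx": 0.03,"ty": 0,"tz": 0,"rx": 0,"ry": 0,"rz": 0},
    {"tx": 0,"ty": 0,"tz": 0,"rx": 0,"ry": 0,"rz": 0},
    {"tx": 0,"ty": 0,"tz": 0,"rx": 0,"ry": 0,"rz": 0}
  ]
}}

```text
t: 18.88
position: [0.5364, 0.2613, 0.1006]
tcp_rot: [1.596, 0.903, -1.593]
wrist_force: [-0.5, 0.3, -0.6]
grip_width: 0.0424
```

Run:
```python
from h import *
print(r.state()["joint_positions"].round(2))
go([.5345,.2657,.054],Rdown(-30.78))
```

```text
[ 0.41  0.25  1.91 -0.    0.98  0.95]
turn [-0.16 -0.05 -0.06] shift now-axes mm [46.6 -3.9 -2.8] shift target-axes mm [46.6 -3.8 -2.8] t 18.875
```

Request:
{"name": "step_arm", "arguments": {
  "rows": [
    {"tx": 0.02,"ty": -0.004,"tz": -0.003,"rx": 0,"ry": 0,"rz": 0},
    {"tx": 0.02,"ty": 0,"tz": 0,"rx": 0,"ry": 0,"rz": 0},
    {"tx": 0.006,"ty": 0,"tz": 0,"rx": 0,"ry": 0,"rz": 0},
    {"tx": 0,"ty": 0,"tz": 0,"rx": 0,"ry": 0,"rz": 0},
    {"tx": 0,"ty": 0,"tz": 0,"rx": 0,"ry": 0,"rz": 0}
  ]
}}

```text
t: 19.5
position: [0.5338, 0.2667, 0.0536]
tcp_rot: [1.595, 0.904, -1.594]
wrist_force: [-0.2, -0.3, 0.6]
grip_width: 0.0429
```

Run:
```python
from h import *
go([.5345,.2657,.054],Rdown(-30.78)); print(r.state()["wrist_force"])
```

```text
turn [-0.1  -0.03 -0.02] shift now-axes mm [-0.4  1.1  0.5] shift target-axes mm [-0.4  1.1  0.5] t 19.5
[-0.17515686 -0.31857254  0.59863874]
```

Request:
{"name": "step_arm", "arguments": {
  "rows": [
    {"tx": 0,"ty": 0,"tz": 0.0005,"rx": 0,"ry": 0,"rz": 0},
    {"tx": 0,"ty": 0,"tz": 0,"rx": 0,"ry": 0,"rz": 0},
    {"tx": 0,"ty": 0,"tz": 0,"rx": 0,"ry": 0,"rz": 0},
    {"tx": 0,"ty": 0,"tz": 0,"rx": 0,"ry": 0,"rz": 0},
    {"tx": 0,"ty": 0,"tz": 0,"rx": 0,"ry": 0,"rz": 0}
  ],
  "jaw": 1,
  "squeeze": 80
}}

```text
t: 20.12
position: [0.5338, 0.2664, 0.0542]
tcp_rot: [1.595, 0.904, -1.593]
wrist_force: [-0.5, -1.4, 5.4]
grip_width: 0.0119
```

Run:
```python
from h import *
go([.5345,.2657,.054],Rdown(-30.78)); print(r.state()["wrist_force"])
```

```text
turn [-0.1  -0.07 -0.05] shift now-axes mm [0.2 1.  0.3] shift target-axes mm [0.2 1.  0.3] t 20.125
[-0.47117775 -1.43893656  5.39397681]
```

```bash
cat > lid.py <<'E'
from h import *
M=np.array([[0,-1,0],[0,0,1],[-1,0,0]],float)  # columns: tool x=-Zl, y=-Xl, z=Yl
CO=np.array([.4947,-.2766,.020]); RC=Ro.from_euler("z",177.55,degrees=True)
LT=np.array([.0342,0,.0003]) # lid origin in tool
def pose(th,tip):  # tip mid in case frame (mm)
    RL=RC*Ro.from_euler("y",th); tipw=CO+RC.apply(np.array(tip)/1e3)
    o=tipw-RL.apply([.084,0,.0025]); R=RL.as_matrix()@M
    return o-R@LT,R
def now():
    s=r.state(); R0=Ro.from_rotvec(s["tcp_rot"]).as_matrix(); o=s["position"]+R0@LT; RL=R0@M.T
    f=lambda p:(RC.inv().apply(o+RL@(np.array(p)/1e3)-CO)*1e3).round(1)
    e=(RC.inv()*Ro.from_matrix(RL)).as_euler("zyx"); print("tip",f([84,0,2.5]),"free",f([-84,0,10]),"yaw,tilt,roll",e.round(3),"F",s["wrist_force"].round(1),"w",s["grip_width"],"t",s["t"])
E
python3 - <<'E'
from lid import *
now(); go(*pose(0,(60,0,150)));go(*pose(0.2,(60,0,70)));go(*pose(0.2,(60,0,36)))
print((pose(.2,(60,0,70))[0]-pose(0,(60,0,150))[0]))
E
```

```text
tip [  58.1 -584.     2.5] free [ -89.6 -504.    10.1] yaw,tilt,roll [-0.496  0.001 -0.001] F [-0.5 -1.4  5.4] w 0.011853142361750267 t 20.125
turn [-28.43  -0.06  -0.07] shift now-axes mm [-147.8  266.2  474.3] shift target-axes mm [-147.5    8.1  543.9] t 20.125
turn [-28.34   2.79  11.16] shift now-axes mm [-83.9 259.1 478.2] shift target-axes mm [-81.8  16.7 543.9] t 20.125
turn [-28.34   2.79  11.16] shift now-axes mm [-49.9 259.1 478.2] shift target-axes mm [-48.5  10.  543.9] t 20.125
[-0.00796494  0.00034079 -0.06394367]
```

Request:
{"name": "step_arm", "arguments": {
  "rows": [
    {"tx": -0.02,"ty": 0,"tz": 0,"rx": 0,"ry": 0,"rz": 0},
    {"tx": -0.035,"ty": 0,"tz": 0,"rx": 0,"ry": 0,"rz": 0},
    {"tx": -0.04,"ty": 0,"tz": 0,"rx": 0,"ry": 0,"rz": 0},
    {"tx": -0.035,"ty": 0,"tz": 0,"rx": 0,"ry": 0,"rz": 0},
    {"tx": 0,"ty": 0,"tz": 0,"rx": -9.5,"ry": 0,"rz": 0},
    {"tx": 0,"ty": 0,"tz": 0,"rx": -9.5,"ry": 0,"rz": 0},
    {"tx": 0,"ty": 0,"tz": 0,"rx": -9.4,"ry": 0,"rz": 0},
    {"tx": 0,"ty": 0,"tz": 0,"rx": 0,"ry": 0,"rz": 0}
  ]
}}

```text
t: 21.12
position: [0.533, 0.266, 0.1838]
tcp_rot: [1.242, 1.188, -1.242]
wrist_force: [0.9, -0.2, -1.3]
grip_width: 0.0117
```

Run:
```python
from lid import *
now(); go(*pose(0,(60,0,150)))
```

```text
tip [  69.  -543.7  132.1] free [ -99.  -543.3  139.6] yaw,tilt,roll [-0.002  0.     0.   ] F [ 0.9 -0.2 -1.3] w 0.011743120505469497 t 21.125
turn [-0.13  0.   -0.  ] shift now-axes mm [-17.9  10.2 543.5] shift target-axes mm [-17.9   9.  543.5] t 21.125
```

Request:
{"name": "step_arm", "arguments": {
  "rows": [
    {"tx": 0,"ty": 0,"tz": 0.03,"rx": 0,"ry": 0,"rz": 0},
    {"tx": 0,"ty": 0,"tz": 0.05,"rx": 0,"ry": 0,"rz": 0},
    {"tx": 0,"ty": 0.009,"tz": 0.055,"rx": 0,"ry": 0,"rz": 0},
    {"tx": 0,"ty": 0,"tz": 0.055,"rx": 0,"ry": 0,"rz": 0},
    {"tx": 0,"ty": 0,"tz": 0.055,"rx": 0,"ry": 0,"rz": 0},
    {"tx": 0,"ty": 0,"tz": 0.055,"rx": 0,"ry": 0,"rz": 0},
    {"tx": 0,"ty": 0,"tz": 0.055,"rx": 0,"ry": 0,"rz": 0},
    {"tx": 0,"ty": 0,"tz": 0.055,"rx": 0,"ry": 0,"rz": 0},
    {"tx": 0,"ty": 0,"tz": 0.055,"rx": 0,"ry": 0,"rz": 0},
    {"tx": 0,"ty": 0,"tz": 0.05,"rx": 0,"ry": 0,"rz": 0},
    {"tx": 0,"ty": 0,"tz": 0.0285,"rx": 0,"ry": 0,"rz": 0},
    {"tx": 0,"ty": 0,"tz": 0,"rx": 0,"ry": 0,"rz": 6}
  ]
}}

```text
t: 22.62
position: [0.5198, -0.2799, 0.1835]
tcp_rot: [1.291, 1.104, -1.166]
wrist_force: [-0.2, -0.1, -1.7]
grip_width: 0.0118
```

Request:
{"name": "step_arm", "arguments": {
  "rows": [
    {"tx": 0,"ty": 0,"tz": 0,"rx": 0,"ry": 0,"rz": 5.5},
    {"tx": 0,"ty": 0,"tz": 0,"rx": 0,"ry": 0,"rz": 0},
    {"tx": 0,"ty": 0,"tz": 0,"rx": 0,"ry": 0,"rz": 0},
    {"tx": 0,"ty": 0,"tz": 0,"rx": 0,"ry": 0,"rz": 0}
  ]
}}

```text
t: 23.12
position: [0.5195, -0.2773, 0.1837]
tcp_rot: [1.325, 1.036, -1.093]
wrist_force: [0.6, -0.1, -1.6]
grip_width: 0.012
```

Run:
```python
from lid import *
now(); print(r.state()["joint_positions"].round(2)); go(*pose(0.2,(60,0,56)));go(*pose(0.2,(60,0,36)));
T=capture("top");S=capture("scene")
a=cv2.resize(T["color"][160:260,345:435,::-1],None,fx=4,fy=4,interpolation=2); b=cv2.resize(S["color"][180:330,150:255,::-1],None,fx=4,fy=4,interpolation=2)
o=np.zeros((600,800,3),np.uint8);o[:400,:360]=a;o[:600,370:790]=b;cv2.imwrite("pics/g6.png",o)
import pickle;pickle.dump((T,S),open("lidheld.pkl","wb"))
```

```text
tip [ 5.120e+01 -1.000e-01  1.159e+02] free [-111.9   -0.   156.8] yaw,tilt,roll [-0.001  0.201  0.   ] F [ 0.6 -0.1 -1.6] w 0.01201076278870437 t 23.125
[-0.59  0.05  1.99  0.13  0.94 -0.62]
turn [-0.03  0.02 -0.03] shift now-axes mm [ 57.  -20.5   0.1] shift target-axes mm [ 57.1 -20.5   0.1] t 23.125
turn [-0.03  0.02 -0.03] shift now-axes mm [ 76.6 -24.5   0.1] shift target-axes mm [ 76.7 -24.5   0.1] t 23.125
```

View pics/g6.png

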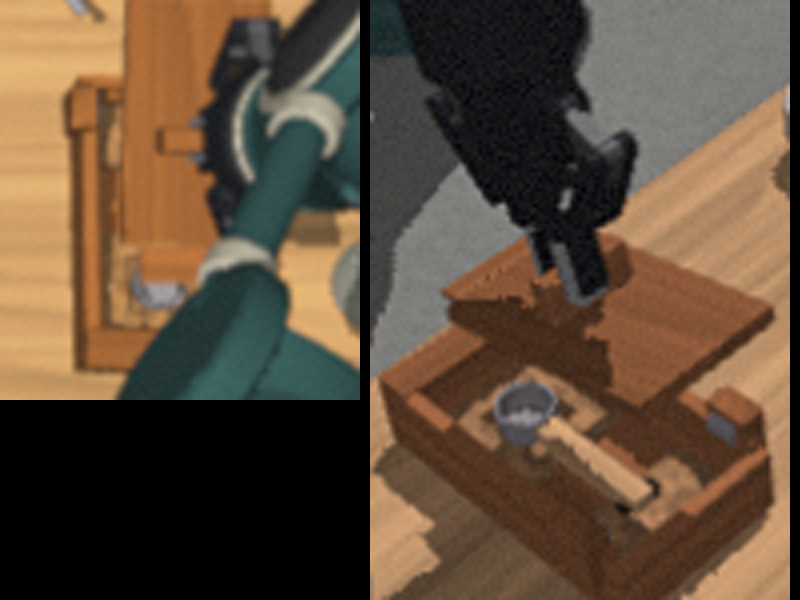

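Run:
```python
from fit import *
for nm,q in(("S",[.4982,-.2708,np.radians(179),.02]),("Sx",[.4955,-.2755,np.radians(177.5),.02])):
  for p in((38,0,26),(38,0,36),(-55.5,0,22),(-55.5,7,22),(-55.5,-7,22),(95,52,48),(-84,-61,58)): 
    u=proj(S,pt(q,p)); print(nm,p,u.round(1),((u-[150,180]+.5)*4-.5+[370,0]).round())
H=pickle.load(open("home.pkl","rb"))
u=[proj(T,pt([.4947,-.2766,np.radians(177.55),.02],p)) for p in((38,0,26),(38,0,36),(-55.5,0,22))]
print([((x-[350,175]+.5)*5-.5).round() for x in u])
```

```text
S (38, 0, 26) [190.2 280.1] [532. 402.]
S (38, 0, 36) [189.5 276.8] [529. 389.]
S (-55.5, 0, 22) [220.9 302.6] [655. 492.]
S (-55.5, 7, 22) [218.5 304.7] [645. 500.]
S (-55.5, -7, 22) [223.4 300.6] [665. 484.]
S (95, 52, 48) [152.5 274.1] [382. 378.]
S (-84, -61, 58) [250.5 279.8] [774. 401.]
Sx (38, 0, 26) [188.  280.5] [524. 404.]
Sx (38, 0, 36) [187.4 277.2] [521. 390.]
Sx (-55.5, 0, 22) [217.8 303.8] [643. 497.]
Sx (-55.5, 7, 22) [215.3 305.8] [633. 505.]
Sx (-55.5, -7, 22) [220.4 301.8] [653. 489.]
Sx (95, 52, 48) [150.5 273.8] [374. 377.]
Sx (-84, -61, 58) [247.8 281.6] [763. 408.]
[array([174., 279.]), array([179., 277.]), array([168., 104.])]
```

Picture 10: the cup rim at scene crop (527,402) and top crop (174,280) match the predicted home position within a pixel or two, so the scoop is home. The lid is held tilted over the case. I'll check its lateral fit from the same top picture.

Run:
```python
from lid import *
import pickle
T,S=pickle.load(open("lidheld.pkl","rb"))
s=r.state(); R0=Ro.from_rotvec(s["tcp_rot"]).as_matrix(); o=s["position"]+R0@LT; RL=R0@M.T
for p in((62,-42,10),(-40,-42,10),(84,-30,5),(62,-30,5)):
    w=o+RL@(np.array(p)/1e3); print(p,((proj(T,w)-[345,160]+.5)*4-.5).round(1))
for p in((0,-52,46),(0,-43.5,46),(71,-43.5,48)): print(p,((proj(T,CO+RC.apply(np.array(p)/1e3))-[345,160]+.5)*4-.5).round(1))
im=T["color"][160:260,345:435].astype(float)
for row in(196,204,212,218): print(row,[tuple(x.astype(int)) for x in T["color"][row,372:384]])
```

```text
(62, -42, 10) [127.7 246.6]
(-40, -42, 10) [131.6  72.6]
(84, -30, 5) [145.5 283.9]
(62, -30, 5) [146.3 246.6]
(0, -52, 46) [ 83.1 218.5]
(0, -43.5, 46) [ 96.5 218.7]
(71, -43.5, 48) [ 99.4 329.4]
196 [(np.int64(177), np.int64(130), np.int64(80)), (np.int64(188), np.int64(137), np.int64(86)), (np.int64(172), np.int64(125), np.int64(76)), (np.int64(146), np.int64(101), np.int64(58)), (np.int64(171), np.int64(105), np.int64(57)), (np.int64(176), np.int64(111), np.int64(58)), (np.int64(173), np.int64(108), np.int64(59)), (np.int64(171), np.int64(107), np.int64(56)), (np.int64(174), np.int64(109), np.int64(58)), (np.int64(171), np.int64(107), np.int64(57)), (np.int64(168), np.int64(107), np.int64(57)), (np.int64(149), np.int64(93), np.int64(50))]
204 [(np.int64(108), np.int64(70), np.int64(40)), (np.int64(119), np.int64(73), np.int64(40)), (np.int64(148), np.int64(92), np.int64(49)), (np.int64(143), np.int64(91), np.int64(46)), (np.int64(175), np.int64(113), np.int64(60)), (np.int64(178), np.int64(112), np.int64(57)), (np.int64(171), np.int64(107), np.int64(57)), (np.int64(170), np.int64
[... 610 characters left out ...]
t64(56)), (np.int64(168), np.int64(106), np.int64(55)), (np.int64(166), np.int64(106), np.int64(59)), (np.int64(172), np.int64(109), np.int64(59))]
218 [(np.int64(107), np.int64(73), np.int64(44)), (np.int64(130), np.int64(86), np.int64(52)), (np.int64(150), np.int64(101), np.int64(62)), (np.int64(121), np.int64(81), np.int64(46)), (np.int64(142), np.int64(89), np.int64(48)), (np.int64(164), np.int64(102), np.int64(53)), (np.int64(167), np.int64(103), np.int64(55)), (np.int64(168), np.int64(107), np.int64(57)), (np.int64(170), np.int64(107), np.int64(59)), (np.int64(170), np.int64(106), np.int64(60)), (np.int64(165), np.int64(105), np.int64(55)), (np.int64(172), np.int64(108), np.int64(56))]
```

Run:
```python
from lid import *
import pickle
T,S=pickle.load(open("lidheld.pkl","rb")); T0=pickle.load(open("top.pkl","rb"))
s=r.state(); R0=Ro.from_rotvec(s["tcp_rot"]).as_matrix(); o=s["position"]+R0@LT; RL=R0@M.T
P=lambda p:proj(T,o+RL@(np.array(p)/1e3)).round(2)
C=lambda p:proj(T,CO+RC.apply(np.array(p)/1e3)).round(2)
print("fin",P((-7,-25,32)),P((7,-25,32)),P((-7,-25,10)),"edge",P((40,-42,10)),P((40,-42,0)),P((0,-42,10)),P((0,-42,0)),"tongue",P((75,-30,5)),P((75,-30,0)))
print("wall L out/in/ledge x=20",C((20,-52,46)),C((20,-52,0)),C((20,-43.5,46)),C((20,-43.5,30)),"R",C((20,52,46)),C((20,43.5,46)))
g=lambda im,row,a,b:im["color"][row-1:row+2,a:b].astype(int).sum(2).mean(0).astype(int).tolist()
print("fin row",[(row,g(T,row,378,392)) for row in(194,195,196)])
print("edge",[(row,g(T,row,370,382)) for row in(185,200,206,212)])
print("tongue",[(row,g(T,row,375,388)) for row in(225,227,229)])
print("wallL",[(row,g(T0,row,360,374)) for row in(216,220,224)],"wallR",[(row,g(T0,row,396,412)) for row in(216,220,224)])
```

```text
fin [386.76 191.71] [386.62 197.82] [384.48 191.98] edge [376.76 211.91] [375.84 211.84] [377.14 194.86] [376.21 194.95] tongue [381.08 226.78] [380.59 226.67]
wall L out/in/ledge x=20 [365.55 222.  ] [362.16 224.77] [368.91 222.05] [367.65 223.04] R [406.74 222.67] [403.37 222.62]
fin row [(194, [336, 340, 339, 337, 324, 295, 218, 225, 311, 340, 340, 340, 340, 338]), (195, [338, 338, 341, 336, 327, 294, 218, 223, 307, 343, 344, 340, 339, 338]), (196, [335, 337, 340, 336, 328, 296, 226, 224, 299, 332, 327, 327, 327, 328])]
edge [(185, [204, 205, 232, 247, 265, 255, 292, 337, 344, 339, 339, 336]), (200, [209, 241, 320, 352, 332, 291, 346, 346, 332, 335, 338, 333]), (206, [219, 213, 213, 241, 292, 275, 328, 341, 332, 334, 336, 332]), (212, [221, 212, 231, 288, 301, 245, 305, 336, 330, 329, 335, 330])]
tongue [(225, [373, 333, 328, 323, 310, 323, 344, 357, 360, 359, 356, 359, 363]), (227, [374, 329, 326, 326, 315, 312, 327, 337, 336, 338, 336, 339, 339]), (229, [365, 320, 303, 321, 331, 329, 353, 365, 365, 365, 363, 366, 366])]
wallL [(216, [447, 435, 332, 219, 177, 220, 320, 348, 339, 277, 216, 196, 201, 220]), (220, [442, 437, 373, 242, 186, 218, 315, 349, 338, 280, 219, 189, 217, 306]), (224, [459, 452, 382, 250, 186, 209, 292, 333, 337, 283, 222, 215, 237, 317])] wallR [(216, [270, 216, 188, 227, 289, 289, 232, 238, 321, 344, 336, 289, 264, 268, 328, 420]), (220, [382, 355, 290, 245, 290, 298, 229, 242, 320, 343, 338, 293, 256, 246, 286, 385]), (224, [367, 363, 319, 248, 284, 297, 238, 224, 312, 343, 338, 306, 278, 302, 400, 452])]
```

```bash
sed -i 's/LT=.*/LT=np.array([.0342,0,-.002])/; s/-.2766,/-.2768,/' lid.py
python3 - <<'E'
from lid import *
now(); go(*pose(0.2,(58,0,50)));go(*pose(0.2,(58,0,35)))
E
```

```text
tip [ 51.3  -2.7 115.7] free [-111.8   -2.7  156.5] yaw,tilt,roll [-0.     0.201  0.   ] F [ 0.3 -0.2 -1.1] w 0.011634415036768233 t 23.225
turn [-0.    0.01 -0.03] shift now-axes mm [ 63.1 -19.6   2.7] shift target-axes mm [ 63.1 -19.6   2.7] t 23.225
turn [-0.    0.01 -0.03] shift now-axes mm [ 77.8 -22.6   2.7] shift target-axes mm [ 77.8 -22.6   2.7] t 23.225
```

Request:
{"name": "step_arm", "arguments": {
  "rows": [
    {"tx": 0.02,"ty": -0.01,"tz": 0.0026,"rx": 0,"ry": 0,"rz": 0},
    {"tx": 0.02,"ty": -0.01,"tz": 0,"rx": 0,"ry": 0,"rz": 0},
    {"tx": 0.02,"ty": 0,"tz": 0,"rx": 0,"ry": 0,"rz": 0},
    {"tx": 0.003,"ty": 0,"tz": 0,"rx": 0,"ry": 0,"rz": 0},
    {"tx": 0,"ty": 0,"tz": 0,"rx": 0,"ry": 0,"rz": 0},
    {"tx": 0,"ty": 0,"tz": 0,"rx": 0,"ry": 0,"rz": 0}
  ]
}}

```text
t: 23.98
position: [0.5124, -0.28, 0.1188]
tcp_rot: [1.325, 1.034, -1.092]
wrist_force: [-0.1, 0.4, -1.0]
grip_width: 0.0116
```

Request:
{"name": "step_arm", "arguments": {
  "rows": [
    {"tx": 0.002,"ty": 0,"tz": 0,"rx": 0,"ry": 0,"rz": 0},
    {"tx": 0.002,"ty": -0.001,"tz": 0,"rx": 0,"ry": 0,"rz": 0},
    {"tx": 0.002,"ty": 0,"tz": 0,"rx": 0,"ry": 0,"rz": 0},
    {"tx": 0.002,"ty": -0.001,"tz": 0,"rx": 0,"ry": 0,"rz": 0},
    {"tx": 0,"ty": 0,"tz": 0,"rx": 0,"ry": 0,"rz": 0}
  ]
}}

```text
t: 24.6
position: [0.5109, -0.2793, 0.1089]
tcp_rot: [1.326, 1.037, -1.093]
wrist_force: [-0.0, 1.3, -1.5]
grip_width: 0.0117
```

Run:
```python
from lid import *
now(); go(*pose(0.2,(58,0,35)));go(*pose(0.2,(80,0,35)))
```

```text
tip [59.8 -0.2 41.2] free [-1.034e+02 -1.000e-01  8.190e+01] yaw,tilt,roll [-0.001  0.2   -0.   ] F [-0.   1.3 -1.5] w 0.011727701274504645 t 24.6
turn [-0.04 -0.02 -0.01] shift now-axes mm [6.4 0.5 0.2] shift target-axes mm [6.4 0.5 0.2] t 24.6
turn [-0.04 -0.02 -0.01] shift now-axes mm [  2.  -21.1   0.2] shift target-axes mm [  2.  -21.1   0.2] t 24.6
```

Request:
{"name": "step_arm", "arguments": {
  "rows": [
    {"tx": 0.002,"ty": 0,"tz": 0,"rx": 0,"ry": 0,"rz": 0},
    {"tx": 0.002,"ty": 0,"tz": 0,"rx": 0,"ry": 0,"rz": 0},
    {"tx": 0.002,"ty": 0,"tz": 0,"rx": 0,"ry": 0,"rz": 0},
    {"tx": 0,"ty": 0,"tz": 0,"rx": 0,"ry": 0,"rz": 0}
  ]
}}

```text
t: 25.1
position: [0.5122, -0.2795, 0.1031]
tcp_rot: [1.326, 1.037, -1.093]
wrist_force: [1.1, -0.2, -1.4]
grip_width: 0.0116
```

Run:
```python
from lid import *
now(); print(r.state()["torque"]); go(*pose(0.2,(80,0,35)))
```

```text
tip [58.4 -0.1 35.3] free [-1.047e+02 -1.000e-01  7.610e+01] yaw,tilt,roll [-0.   0.2 -0. ] F [ 1.1 -0.2 -1.4] w 0.011554664527683224 t 25.1
[ 0.04540925  0.15075942 -0.03012886]
turn [-0.03 -0.01 -0.01] shift now-axes mm [ -3.9 -21.2   0.1] shift target-axes mm [ -3.9 -21.2   0.1] t 25.1
```

Request:
{"name": "step_arm", "arguments": {
  "rows": [
    {"tx": -0.0008,"ty": -0.005,"tz": 0,"rx": 0,"ry": 0,"rz": 0},
    {"tx": -0.0008,"ty": -0.005,"tz": 0,"rx": 0,"ry": 0,"rz": 0},
    {"tx": -0.0008,"ty": -0.004,"tz": 0,"rx": 0,"ry": 0,"rz": 0},
    {"tx": -0.0008,"ty": -0.004,"tz": 0,"rx": 0,"ry": 0,"rz": 0},
    {"tx": -0.0006,"ty": -0.003,"tz": 0,"rx": 0,"ry": 0,"rz": 0},
    {"tx": 0,"ty": 0,"tz": 0,"rx": 0,"ry": 0,"rz": 0},
    {"tx": 0,"ty": 0,"tz": 0,"rx": 0,"ry": 0,"rz": 0}
  ]
}}

```text
t: 25.98
position: [0.4911, -0.2787, 0.1031]
tcp_rot: [1.326, 1.036, -1.092]
wrist_force: [0.5, -0.4, -1.6]
grip_width: 0.0122
```

Run:
```python
from lid import *
now(); print(r.state()["torque"]); go(*pose(0.2,(84,0,34)))
```

```text
tip [79.5  0.1 35.3] free [-83.7   0.2  76.1] yaw,tilt,roll [-0.001  0.201  0.   ] F [ 0.5 -0.4 -1.6] w 0.01222740081392915 t 25.975
[0.02648494 0.13666213 0.0100992 ]
turn [-0.03  0.01 -0.06] shift now-axes mm [ 0.4 -4.7 -0.1] shift target-axes mm [ 0.4 -4.7 -0.1] t 25.975
```

Request:
{"name": "step_arm", "arguments": {
  "rows": [
    {"tx": 0,"ty": -0.002,"tz": 0,"rx": 0,"ry": 0,"rz": 0},
    {"tx": 0,"ty": -0.0015,"tz": 0,"rx": 0,"ry": 0,"rz": 0},
    {"tx": 0,"ty": 0,"tz": 0,"rx": 0,"ry": 0,"rz": 0}
  ]
}}

```text
t: 26.35
position: [0.4874, -0.2784, 0.1021]
tcp_rot: [1.326, 1.036, -1.093]
wrist_force: [0.1, 0.7, -1.5]
grip_width: 0.0118
```

Request:
{"name": "step_arm", "arguments": {
  "rows": [
    {"tx": 0,"ty": -0.001,"tz": 0,"rx": 0,"ry": 0,"rz": 0},
    {"tx": 0,"ty": -0.001,"tz": 0,"rx": 0,"ry": 0,"rz": 0},
    {"tx": 0,"ty": 0,"tz": 0,"rx": 0,"ry": 0,"rz": 0}
  ]
}}

```text
t: 26.72
position: [0.4855, -0.2784, 0.1018]
tcp_rot: [1.326, 1.036, -1.093]
wrist_force: [0.3, 0.4, -1.1]
grip_width: 0.0116
```

Run:
```python
from lid import *
now(); go(*pose(0.14,(84,0,33)))
```

```text
tip [85.1 -0.1 34. ] free [-78.1   0.   74.8] yaw,tilt,roll [-0.001  0.201  0.   ] F [ 0.3  0.4 -1.1] w 0.011590123081830063 t 26.725
turn [-0.03  0.   -3.47] shift now-axes mm [6.4 2.6 0. ] shift target-axes mm [6.2 3.  0. ] t 26.725
```

Request:
{"name": "step_arm", "arguments": {
  "rows": [
    {"tx": 0.0015,"ty": 0.0004,"tz": 0,"rx": 0,"ry": 0,"rz": -0.85},
    {"tx": 0.0015,"ty": 0.0004,"tz": 0,"rx": 0,"ry": 0,"rz": -0.85},
    {"tx": 0.0015,"ty": 0.0004,"tz": 0,"rx": 0,"ry": 0,"rz": -0.85},
    {"tx": 0.0015,"ty": 0.0004,"tz": 0,"rx": 0,"ry": 0,"rz": -0.85},
    {"tx": 0,"ty": 0,"tz": 0,"rx": 0,"ry": 0,"rz": 0}
  ]
}}

```text
t: 27.35
position: [0.489, -0.2789, 0.0965]
tcp_rot: [1.302, 1.081, -1.136]
wrist_force: [-0.3, -0.9, -0.5]
grip_width: 0.0115
```

Run:
```python
from lid import *
now(); go(*pose(0.12,(84.5,0,32.5)))
```

```text
tip [84.3  0.3 33.2] free [-80.9   0.4  64.4] yaw,tilt,roll [-0.     0.142  0.001] F [-0.3 -0.9 -0.5] w 0.011545008240395827 t 27.35
turn [-0.01  0.04 -1.25] shift now-axes mm [ 2.5  0.4 -0.3] shift target-axes mm [ 2.5  0.4 -0.3] t 27.35
```

Request:
{"name": "step_arm", "arguments": {
  "rows": [
    {"tx": 0.0013,"ty": 0,"tz": 0,"rx": 0,"ry": 0,"rz": -0.6},
    {"tx": 0.0013,"ty": 0,"tz": 0,"rx": 0,"ry": 0,"rz": -0.6},
    {"tx": 0,"ty": 0,"tz": 0,"rx": 0,"ry": 0,"rz": 0}
  ]
}}

```text
t: 27.72
position: [0.4898, -0.2795, 0.0951]
tcp_rot: [1.293, 1.094, -1.151]
wrist_force: [-0.7, -1.5, 5.3]
grip_width: 0.0118
```

Run:
```python
from lid import *
now(); print(r.state()["torque"])
```

```text
tip [84.2  0.9 33.3] free [-81.6   1.   61.3] yaw,tilt,roll [-0.001  0.123  0.002] F [-0.7 -1.5  5.3] w 0.011826547695495486 t 27.725
[-0.1928365  -0.20122298 -0.05123735]
```

Request:
{"name": "step_arm", "arguments": {
  "rows": [
    {"tx": 0,"ty": 0,"tz": 0,"rx": 0,"ry": 0,"rz": 0},
    {"tx": 0,"ty": 0,"tz": 0,"rx": 0,"ry": 0,"rz": 0},
    {"tx": 0,"ty": 0,"tz": 0,"rx": 0,"ry": 0,"rz": 0},
    {"tx": -0.02,"ty": 0,"tz": 0,"rx": 0,"ry": 0,"rz": 0},
    {"tx": -0.03,"ty": 0,"tz": 0,"rx": 0,"ry": 0,"rz": 0},
    {"tx": -0.01,"ty": 0,"tz": 0,"rx": 0,"ry": 0,"rz": -7},
    {"tx": 0,"ty": 0,"tz": 0,"rx": 0,"ry": 0,"rz": 0}
  ],
  "jaw": 0
}}

```text
t: 28.6
position: [0.4835, -0.2788, 0.1544]
tcp_rot: [1.24, 1.187, -1.239]
wrist_force: [1.3, 0.6, -1.1]
grip_width: 0.0424
```

Run:
```python
from lid import *
p=CO+RC.apply([-.064,0,0]); print(p); go([p[0],p[1],.110],Rdown(-2.45)); 
T=capture("top");S=capture("scene")
a=cv2.resize(T["color"][160:260,345:435,::-1],None,fx=4,fy=4,interpolation=2); b=cv2.resize(S["color"][180:330,150:255,::-1],None,fx=4,fy=4,interpolation=2)
o=np.zeros((600,800,3),np.uint8);o[:400,:360]=a;o[:600,370:790]=b;cv2.imwrite("pics/g7.png",o)
```

```text
[ 0.5586415  -0.27953584  0.02      ]
turn [ 0.06  0.08 -0.08] shift now-axes mm [44.6 75.  -2.4] shift target-axes mm [44.4 75.1 -2.4] t 28.6
```

View pics/g7.png

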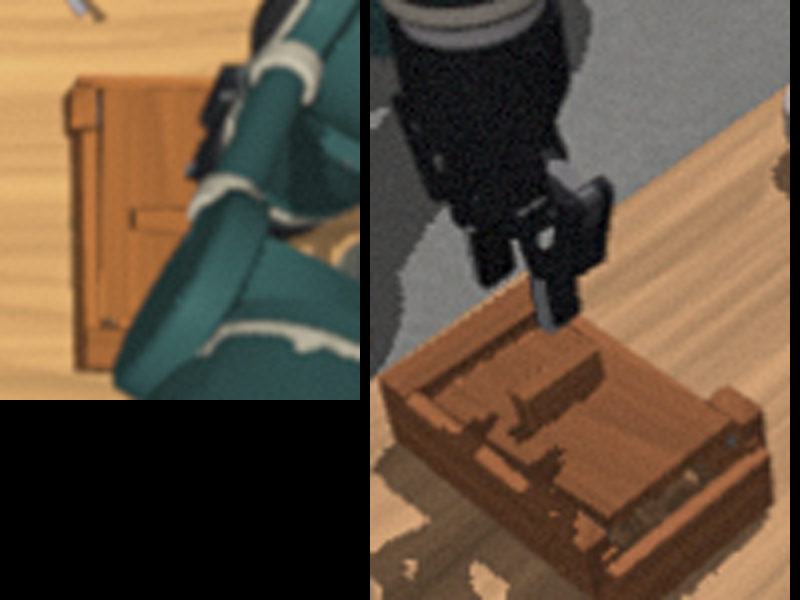

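Picture 11: the lid rests tilted on the rollers with its tongue under the lip. Next I press the free end with closed fingers.

Request:
{"name": "step_arm", "arguments": {
  "rows": [
    {"tx": 0,"ty": 0.03,"tz": -0.001,"rx": 0,"ry": 0,"rz": 0},
    {"tx": 0,"ty": 0.035,"tz": 0,"rx": 0,"ry": 0,"rz": 0},
    {"tx": 0.02,"ty": 0.01,"tz": 0,"rx": 0,"ry": 0,"rz": 0},
    {"tx": 0.02,"ty": 0,"tz": 0,"rx": 0,"ry": 0,"rz": 0},
    {"tx": 0.01,"ty": 0,"tz": 0,"rx": 0,"ry": 0,"rz": 0},
    {"tx": 0,"ty": 0,"tz": 0,"rx": 0,"ry": 0,"rz": 0}
  ],
  "jaw": 1,
  "squeeze": 40
}}

```text
t: 29.45
position: [0.554, -0.2797, 0.1009]
tcp_rot: [1.24, 1.194, -1.245]
wrist_force: [-0.3, 0.6, 0.3]
grip_width: 0.0001
```

Request:
{"name": "step_arm", "arguments": {
  "rows": [
    {"tx": 0.002,"ty": 0,"tz": 0,"rx": 0,"ry": 0,"rz": 0},
    {"tx": 0.002,"ty": 0,"tz": 0,"rx": 0,"ry": 0,"rz": 0},
    {"tx": 0.002,"ty": 0,"tz": 0,"rx": 0,"ry": 0,"rz": 0},
    {"tx": 0,"ty": 0,"tz": 0,"rx": 0,"ry": 0,"rz": 0}
  ]
}}

```text
t: 29.95
position: [0.5568, -0.2808, 0.098]
tcp_rot: [1.24, 1.188, -1.242]
wrist_force: [-0.2, -0.5, 3.2]
grip_width: -0.0001
```

Request:
{"name": "step_arm", "arguments": {
  "rows": [
    {"tx": 0.002,"ty": 0,"tz": 0,"rx": 0,"ry": 0,"rz": 0},
    {"tx": 0.002,"ty": 0,"tz": 0,"rx": 0,"ry": 0,"rz": 0},
    {"tx": 0,"ty": 0,"tz": 0,"rx": 0,"ry": 0,"rz": 0}
  ]
}}

```text
t: 30.32
position: [0.5573, -0.2808, 0.0939]
tcp_rot: [1.241, 1.188, -1.241]
wrist_force: [1.0, -0.1, 3.4]
grip_width: -0.0002
```

Request:
{"name": "step_arm", "arguments": {
  "rows": [
    {"tx": 0.002,"ty": 0,"tz": 0,"rx": 0,"ry": 0,"rz": 0},
    {"tx": 0.002,"ty": 0,"tz": 0,"rx": 0,"ry": 0,"rz": 0},
    {"tx": 0,"ty": 0,"tz": 0,"rx": 0,"ry": 0,"rz": 0}
  ]
}}

```text
t: 30.7
position: [0.5573, -0.2809, 0.0898]
tcp_rot: [1.241, 1.187, -1.241]
wrist_force: [3.2, -1.3, 4.1]
grip_width: -0.0002
```

Request:
{"name": "step_arm", "arguments": {
  "rows": [
    {"tx": 0.002,"ty": 0,"tz": 0,"rx": 0,"ry": 0,"rz": 0},
    {"tx": 0.002,"ty": 0,"tz": 0,"rx": 0,"ry": 0,"rz": 0},
    {"tx": 0.001,"ty": 0,"tz": 0,"rx": 0,"ry": 0,"rz": 0},
    {"tx": 0,"ty": 0,"tz": 0,"rx": 0,"ry": 0,"rz": 0}
  ]
}}

```text
t: 31.2
position: [0.5557, -0.2802, 0.0835]
tcp_rot: [1.24, 1.191, -1.243]
wrist_force: [0.6, -0.4, 1.8]
grip_width: 0.0
```

Request:
{"name": "step_arm", "arguments": {
  "rows": [
    {"tx": 0.002,"ty": 0,"tz": 0,"rx": 0,"ry": 0,"rz": 0},
    {"tx": 0.001,"ty": 0,"tz": 0,"rx": 0,"ry": 0,"rz": 0},
    {"tx": 0,"ty": 0,"tz": 0,"rx": 0,"ry": 0,"rz": 0}
  ]
}}

```text
t: 31.58
position: [0.5555, -0.28, 0.0802]
tcp_rot: [1.24, 1.192, -1.243]
wrist_force: [0.7, 0.3, -0.8]
grip_width: -0.0001
```

Request:
{"name": "step_arm", "arguments": {
  "rows": [
    {"tx": 0.001,"ty": 0,"tz": 0,"rx": 0,"ry": 0,"rz": 0},
    {"tx": 0.001,"ty": 0,"tz": 0,"rx": 0,"ry": 0,"rz": 0},
    {"tx": 0.001,"ty": 0,"tz": 0,"rx": 0,"ry": 0,"rz": 0},
    {"tx": 0,"ty": 0,"tz": 0,"rx": 0,"ry": 0,"rz": 0}
  ]
}}

```text
t: 32.08
position: [0.5562, -0.2804, 0.078]
tcp_rot: [1.24, 1.19, -1.242]
wrist_force: [0.2, -0.4, -0.4]
grip_width: 0.0003
```

Request:
{"name": "step_arm", "arguments": {
  "rows": [
    {"tx": 0.001,"ty": 0,"tz": 0,"rx": 0,"ry": 0,"rz": 0},
    {"tx": 0.001,"ty": 0,"tz": 0,"rx": 0,"ry": 0,"rz": 0},
    {"tx": 0,"ty": 0,"tz": 0,"rx": 0,"ry": 0,"rz": 0}
  ]
}}

```text
t: 32.45
position: [0.5564, -0.2805, 0.0771]
tcp_rot: [1.24, 1.19, -1.242]
wrist_force: [-2.4, 1.4, 5.7]
grip_width: 0.0002
```

Request:
{"name": "step_arm", "arguments": {
  "rows": [
    {"tx": 0.001,"ty": 0,"tz": 0,"rx": 0,"ry": 0,"rz": 0},
    {"tx": 0.001,"ty": 0,"tz": 0,"rx": 0,"ry": 0,"rz": 0},
    {"tx": 0,"ty": 0,"tz": 0,"rx": 0,"ry": 0,"rz": 0}
  ]
}}

```text
t: 32.83
position: [0.5565, -0.2806, 0.077]
tcp_rot: [1.24, 1.19, -1.242]
wrist_force: [-6.9, 3.9, 16.4]
grip_width: -0.0001
```

Request:
{"name": "step_arm", "arguments": {
  "rows": [
    {"tx": -0.02,"ty": 0,"tz": 0,"rx": 0,"ry": 0,"rz": 0},
    {"tx": -0.05,"ty": 0,"tz": 0,"rx": 0,"ry": 0,"rz": 0},
    {"tx": -0.05,"ty": 0,"tz": 0,"rx": 0,"ry": 0,"rz": 0},
    {"tx": 0,"ty": 0,"tz": -0.06,"rx": 0,"ry": 0,"rz": 0},
    {"tx": 0,"ty": 0,"tz": -0.06,"rx": 0,"ry": 0,"rz": 0},
    {"tx": 0,"ty": 0,"tz": -0.06,"rx": 0,"ry": 0,"rz": 0},
    {"tx": 0,"ty": 0,"tz": -0.06,"rx": 0,"ry": 0,"rz": 0},
    {"tx": 0,"ty": 0,"tz": 0,"rx": 0,"ry": 0,"rz": 0}
  ]
}}

```text
t: 33.83
position: [0.567, -0.0368, 0.1949]
tcp_rot: [1.237, 1.192, -1.237]
wrist_force: [0.8, -0.4, -0.8]
grip_width: 0.0
```

Run:
```python
from lid import *
T=capture("top");S=capture("scene")
a=cv2.resize(T["color"][165:265,345:435,::-1],None,fx=4,fy=4,interpolation=2); b=cv2.resize(S["color"][235:340,150:255,::-1],None,fx=4,fy=4,interpolation=2)
o=np.zeros((600,800,3),np.uint8);o[:400,:360]=a;o[:420,370:790]=b
cv2.imwrite("pics/end.png",o)
lid=lambda p:CO+RC.apply(np.array(p)/1e3)
for p in((-84,-42,40),(-84,42,40),(62,-42,40),(-7,-25,62)): print(p,"top",((proj(T,lid(p))-[345,165]+.5)*4).round(),"scene",((proj(S,lid(p))-[150,235]+.5)*4+[370,0]).round())
T0=pickle=None
```

```text
(-84, -42, 40) top [95. 73.] scene [736. 234.]
(-84, 42, 40) top [226.  75.] scene [613. 334.]
(62, -42, 40) top [100. 297.] scene [549. 104.]
(-7, -25, 62) top [132. 184.] scene [604. 151.]
```

View pics/end.png

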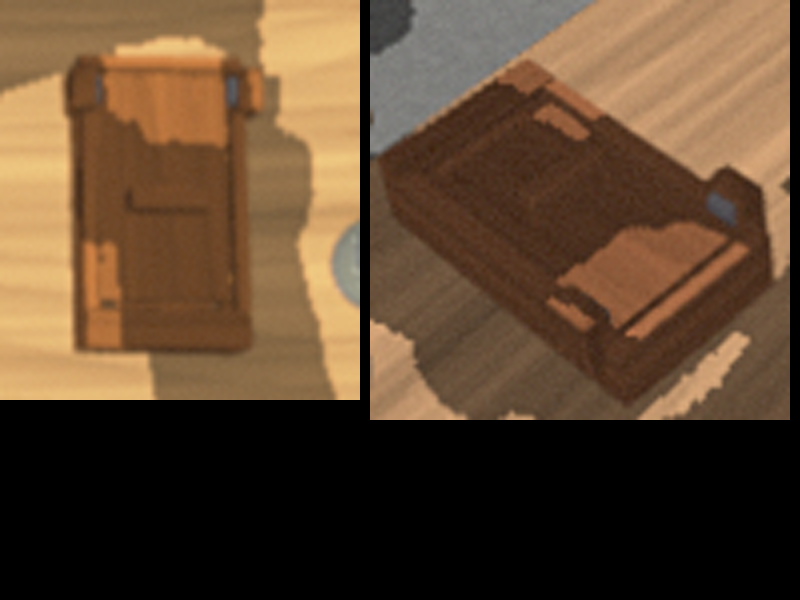

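Picture 12: the lid lies flat and level with the end wall. Both rollers are now visible above it, at top crop (98,90) and (232,90). The arm is clear, so I'm handing in.

```bash
python3 -c "
from h import *
print(r.hand_in())"
```

```text
the job is handed in; nothing more can be done
None
```

The scoop is home in its cutout and the case is closed, handed in at about 34 s of the 67 s allowed. `hand_in()` reports no verdict, so success rests on my own checks below.

**Scoop**
- I gripped the wooden scoop on the plank and found the case's centreline by touching both side walls.
- The first descent caught an edge at 9 N; I moved it about 3 mm towards the lip and it went in.
- It bottomed at the predicted depth under about 12 N. Cup and tail then matched the predicted home position in both cameras within about 1–3 image pixels, up to about 5 mm.

**Lid**
- I tilted it 0.2 rad, slid the tongue under the lip to about 84 mm in the case frame (13 mm past the edge) and lowered it onto the rollers.
- I released it there and pressed the free end down with closed fingers.
- It passed the rollers at about 4 N, less than the 6 N stated, and stopped firmly at 16 N. The top was then about 40 mm above the case's underside.
- The last picture shows it flat and level with the end wall, both rollers above it and the arm clear.

**Disagreements**
- The two cameras differed by about 5 mm in y. The wall-touch agreed with the top camera, so I used that one.
- The held lid looked about 2.5 mm off sideways, so I corrected for it before inserting, and it went in without catching.

I did not measure the bystanders' positions at the end. The arm passed above them, and the gripper met no unexpected force along the way.

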